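# Lock the shaker platform in line with drifts and load its vial rack

### The job

First push the two tapered drifts from the stand fully home through the ears of the shaker's floating platform into the holes beneath (either drift at either end), so that the platform is pulled into line and locked. Then lower the white rack plate flat onto the platform with both dowels through its end holes, and last stand every vial that is there upright in a hole of the rack, right down on the platform. Leave the jar, beaker and bowl where they stand.

Things in the scene. Friction and masses are not known exactly. Their poses are not given: they have to be found in the camera images.
- shaker: orbital shaker: black foot plate 220 x 300 x 10 mm, white housing 190 x 170 mm up to 66 mm above the bench, and a dark steel locking boss 52 x 50 mm at each end of it (own +y and -y), top at 66 mm too. Fixed to the bench. Origin: centre of its underside; z up.
- base_hole0 (a point): centre of the mouth of the round hole (17 mm diameter, vertical, clear down to 10 mm above the bench) in the +y boss, 113 mm from the middle of the shaker, 66 mm above the bench; axes as the shaker's
- base_hole1 (a point): the same in the -y boss
- ear_hole0 (a point): centre of the top of the round hole (17 mm diameter, through) in the +y ear of the aluminium platform that floats 1 mm above the housing. Platform: 130 x 184 x 10 mm, top at 77 mm above the bench, an ear 46 x 42 x 10 mm at each end right over the boss. The platform can be shifted sideways up to 8 mm each way and turned a little (rubbing force about 2 N), it stays where left; at the start its ear holes stand a few mm off the boss holes.
- ear_hole1 (a point): the same in the -y ear
- deck_mid (a point): middle of the platform's top surface, half-way between two upright steel dowels that stand on it 72 mm away along its own +y and -y (each 10 mm diameter, 34 mm tall, the last 8 mm tapering to 4 mm); moves with the platform, axes x, y, z as the shaker's when in line
- stand: fixed pale wooden block 60 x 130 x 58 mm with two vertical holes of 20 mm, 35 mm either side of its middle along its y; a drift stands in each at the start. Origin: centre of the underside
- drift0: steel tapered drift, 95 mm long, 150 g, upright in the stand at the start (its tip 2 mm above the bench). From its origin at the tip (4 mm diameter) along own z up: taper widening to 16 mm diameter at 40 mm, straight to the flange at 56 mm, flange 24 mm diameter and 5 mm thick, then a dark round grip 20 mm diameter from 61 to 95 mm. When fully home the flange lies on the ear's top.
- drift1: a second drift, the same
- drift0_shoulder (a point): underside of drift0's flange, on its axis, 56 mm above the tip
- drift1_shoulder (a point): the same of drift1
- rack: white plastic vial rack plate, 108 mm (own x) by 172 mm (own y) by 20 mm, 400 g, flat on the bench at the start. In its middle stands a grip bar 44 mm along x, 14 mm thick along y, its top 62 mm above the underside. Two 12 mm through holes for the dowels at x = 0, y = +72 and -72 mm; four 34 mm through holes for vials. Origin: centre of the underside, z up. Either way round is right.
- rack_hole0 (a point): centre of a vial hole of the rack, at the underside: x = +30, y = +48 mm in the rack's frame
- rack_hole1 (a point): centre of a vial hole of the rack, at the underside: x = +30, y = -48 mm in the rack's frame
- rack_hole2 (a point): centre of a vial hole of the rack, at the underside: x = -30, y = +48 mm in the rack's frame
- rack_hole3 (a point): centre of a vial hole of the rack, at the underside: x = -30, y = -48 mm in the rack's frame
- vial0: closed amber glass vial with a black cap: 32 mm diameter throughout, 70 mm tall, 80 g, bottom-heavy (a solid sample fills the lowest 20 mm), standing on the bench. Origin: centre of the underside, z up. May be absent.
- vial1: closed amber glass vial with a black cap: 32 mm diameter throughout, 70 mm tall, 80 g, bottom-heavy (a solid sample fills the lowest 20 mm), standing on the bench. Origin: centre of the underside, z up. May be absent.
- vial2: closed amber glass vial with a black cap: 32 mm diameter throughout, 70 mm tall, 80 g, bottom-heavy (a solid sample fills the lowest 20 mm), standing on the bench. Origin: centre of the underside, z up. May be absent.
- vial3: closed amber glass vial with a black cap: 32 mm diameter throughout, 70 mm tall, 80 g, bottom-heavy (a solid sample fills the lowest 20 mm), standing on the bench. Origin: centre of the underside, z up. May be absent.
- jar: bystander: amber jar, 72 mm diameter, 120 mm tall; origin at the underside
- beaker: bystander: glass beaker, 70 mm diameter, 85 mm tall; origin at the underside
- mortar: bystander: white bowl, 100 mm diameter, 45 mm tall; origin at the underside
Mind the look-alikes: they are no part of the job. Leave any green or pink look-alike of the drift0 alone. What is shaped like the vial0 but pink or red is not meant.

How it is judged:
On the way, in this order (a step that is already met when the one before it is completed fails the run):
1. both drifts are home and the platform is in line ((((horizontal distance between drift0_shoulder and base_hole0 below 0.003 m and z of drift0_shoulder in the frame of base_hole0 below 0.0145 m and angle between drift0's own z axis and vertical below 0.06 rad) and (horizontal distance between drift1_shoulder and base_hole1 below 0.003 m and z of drift1_shoulder in the frame of base_hole1 below 0.0145 m and angle between drift1's own z axis and vertical below 0.06 rad)) or ((horizontal distance between drift0_shoulder and base_hole1 below 0.003 m and z of drift0_shoulder in the frame of base_hole1 below 0.0145 m and angle between drift0's own z axis and vertical below 0.06 rad) and (horizontal distance between drift1_shoulder and base_hole0 below 0.003 m and z of drift1_shoulder in the frame of base_hole0 below 0.0145 m and angle between drift1's own z axis and vertical below 0.06 rad))) and horizontal distance between ear_hole0 and base_hole0 below 0.0025 m and horizontal distance between ear_hole1 and base_hole1 below 0.0025 m), for 0.3 s.
2. the rack lies flat on the platform, on both dowels (horizontal distance between rack and deck_mid below 0.0035 m and z of rack in the frame of deck_mid below 0.003 m and angle between rack's own z axis and vertical below 0.03 rad and angle between the y axis of rack and the y axis of deck_mid, either way round below 0.05 rad), for 0.3 s.
At the end, for the whole second after the job is handed in: Drifts within 3 mm of the boss holes' axes, flanges within 3.5 mm of the ears, upright; ear holes within 2.5 mm of boss holes; rack flat on the platform within 3.5 mm, square to 0.05 rad; each vial in a rack hole within 5 mm, down within 4 mm, tilt under 0.12 rad; all at rest (all of step 1 and all of step 2 and linear speed of each of rack, vial0, vial1, vial2, vial3 below 0.02 m/s and ((horizontal distance between vial0 and rack_hole0 below 0.005 m and z of vial0 in the frame of rack_hole0 below 0.004 m) or (horizontal distance between vial0 and rack_hole1 below 0.005 m and z of vial0 in the frame of rack_hole1 below 0.004 m) or (horizontal distance between vial0 and rack_hole2 below 0.005 m and z of vial0 in the frame of rack_hole2 below 0.004 m) or (horizontal distance between vial0 and rack_hole3 below 0.005 m and z of vial0 in the frame of rack_hole3 below 0.004 m)) and angle between each of vial0, vial1, vial2, vial3's own z axis and vertical below 0.12 rad and ((horizontal distance between vial1 and rack_hole0 below 0.005 m and z of vial1 in the frame of rack_hole0 below 0.004 m) or (horizontal distance between vial1 and rack_hole1 below 0.005 m and z of vial1 in the frame of rack_hole1 below 0.004 m) or (horizontal distance between vial1 and rack_hole2 below 0.005 m and z of vial1 in the frame of rack_hole2 below 0.004 m) or (horizontal distance between vial1 and rack_hole3 below 0.005 m and z of vial1 in the frame of rack_hole3 below 0.004 m)) and ((horizontal distance between vial2 and rack_hole0 below 0.005 m and z of vial2 in the frame of rack_hole0 below 0.004 m) or (horizontal distance between vial2 and rack_hole1 below 0.005 m and z of vial2 in the frame of rack_hole1 below 0.004 m) or (horizontal distance between vial2 and rack_hole2 below 0.005 m and z of vial2 in the frame of rack_hole2 below 0.004 m) or (horizontal distance between vial2 and rack_hole3 below 0.005 m and z of vial2 in the frame of rack_hole3 below 0.004 m)) and ((horizontal distance between vial3 and rack_hole0 below 0.005 m and z of vial3 in the frame of rack_hole0 below 0.004 m) or (horizontal distance between vial3 and rack_hole1 below 0.005 m and z of vial3 in the frame of rack_hole1 below 0.004 m) or (horizontal distance between vial3 and rack_hole2 below 0.005 m and z of vial3 in the frame of rack_hole2 below 0.004 m) or (horizontal distance between vial3 and rack_hole3 below 0.005 m and z of vial3 in the frame of rack_hole3 below 0.004 m))); the robot touches nothing.
It fails at once if the jar is pushed more than 40 mm or toppled (distance of jar from where it was at the start of the episode above 0.04 m or angle between jar's own z axis and vertical above 0.5 rad).
It fails at once if the beaker is pushed more than 40 mm or toppled (distance of beaker from where it was at the start of the episode above 0.04 m or angle between beaker's own z axis and vertical above 0.5 rad).
It fails at once if the mortar is pushed more than 40 mm or toppled (distance of mortar from where it was at the start of the episode above 0.04 m or angle between mortar's own z axis and vertical above 0.5 rad).
Of vial0, vial1, vial2, vial3 only 3 to 4 are there at a start; the rules pass over those that are not, and their reading is None.
At some moment in a run one of rack, vial0, vial1, vial2, vial3 may be knocked a few centimetres aside while the robot is not near it.
It also fails if it takes over 210 s, if anything falls off the work surface, if the arm or the gripper's body presses on something with over 40 N, if the wrist force passes 120 N, or if a joint passes its speed limit or range.

### The arm

A 6-joint arm with a two-finger parallel gripper is mounted at the origin on the work surface. World frame = base frame: x ahead of the robot, y to its left, z up, the work surface at z = 0. Lengths are in m, angles in rad, forces in N, time in s.
With the tool pointing down it reaches from about 0.35 to 0.975 m from the base axis. Payload 4.9 kg.
Tool frame: the origin (TCP) lies between the finger pads; the fingertips stand 17 mm ahead of it and the grasp point (between the pads) lies 2 mm behind it (manip.nose_length is the distance from the TCP to the fingertips, in m); z points along the fingers, y is the line along which they close (so a half turn about z gives the same grasp; the last joint's range is limited). The gripper opens to 85 mm and grips with 20 to 120 N. Pads are 22 mm wide; open, the fingers measure 114 mm over their backs; the gripper's body (76 mm by 85 mm) begins 54 mm behind the grasp point. The pads swing forward as they close: fully open they stand 13 mm farther back than shut.
Start: joints at [-1.459, 0.053, 1.613, -0, 1.476, -0.119], TCP at [0.143, -0.608, 0.248] pointing down, gripper open.
Joint ranges: [-3.01, 3.01], [-1.01, 2.22], [0.06, 2.58], [-1.02, 4.17], [0.09, 2.62], [-3.14, 3.14]. Speed limits (rad/s): [2.57, 2.57, 3.14, 3.14, 3.14, 3.14].

### API

Orientations are given as a unit quaternion [w, x, y, z].
In Python, from plant import manip gives the robot as it stands. The module is installed in compiled form; this text tells all that it offers.
- The arm moves only by the tool apply_moves, never from a script. Its argument "moves" is a list of rows, each a list of 3 entries, a list of its own where there are three numbers: the turn, a rotation vector about the tool's x, y, z in rad, then the shift along the tool's x, y, z in cm, then the closure, from -1 (fully open) to 1 (shut), so that 0 is half open. A call has 1 to 20 rows; each row is the pose to reach, as a shift and turn from the pose commanded when the call began, along the tool's axes at that moment; what a row does not reach only later rows make up. A row lasts 1/10 s, in which the tool goes at most 50 mm and 8.59 degrees, less where a joint would pass 70% of its speed; a pose out of reach is approached as far as the arm can. A call with a gripper value outside its range is refused whole. The fingers move at their own pace and stop on an object; the grip force is fixed at half the most. Time passes only in rows, so rows that repeat a pose let the fingers close. It gives the time, the measured TCP pose, the force, the opening and the grip force at its end, in the units of the state.
- manip.state(): the state, without advancing time (a new reading comes with each control period).
- manip.grab_frame(name): name is "side" or "top"; returns a dict with "image" (420x560x3 uint8, red, green, blue), "K" (3x3 intrinsics, pixels), "k1" (the pictures are not rectified: a ray, as slopes to the right and down, at radius r is drawn at 1 + k1 r^2 times it, then the intrinsics apply), "rvec" (rotation vector, rad) and "tvec" (3), from world to camera coordinates, as OpenCV has them. Camera axes: x right, y down, z forward; pixel columns grow to the right and rows downward; lengths in m; the calibration is good to about 2 mm. A picture is of the moment at which its call begins. There is no depth.
- manip.job_done(): hands the job in; it is judged then, once.
Trained networks look in a picture, given as the dict that the camera call returned (one of the last four; its "shot" number tells which), for a name from the list of things; names that differ only in an ending like _2 or _b are one class to them, and where a whole thing is asked for, a point or a joint stands for the part that bears it (a point fixed in the world has none). Each returns a list of dicts, best first, with "score" (0 to 1); they miss things now and then, are a little off and sometimes report something else, mostly with a low value. They report only what shows in the picture. A call takes as long as a camera call. They do not tell look-alikes from the thing itself.
- manip.look_for(picture, label): "location" ([x, y, z] in m, in the coordinates of the camera as it stood for that picture, good to about 4 mm: the middle of the surface that is visible of it).
- manip.silhouettes(picture, label): "pixels" (420x560 bool, what is visible of it).
- manip.spot_point(picture, label): "location" ([x, y, z] in m, in the coordinates of the camera as it stood for that picture, good to about 4 mm: a listed point, or the origin of a listed thing).
The state is a dict: "time": time; "joint_pos": joint angles; "joint_vel": joint speeds; "joint_efforts": joint torques, N m; "tool_pos": TCP position; "tool_rot": TCP orientation; "contact_force": force on the tool from outside, world axes, zero at the start; "ft_torque": the same for the moment, N m; "gripper_width": opening from 0.0 (shut) to 1.0 (fully open); "grasp_force": force on a finger pad.
Only numpy, scipy, OpenCV 4.12 (cv2) and the standard library are available. Lean on these libraries where they do the work, as an engineer would, in place of code of your own. Each camera call takes 0.05 s, during which the arm holds its last target. There are 200 camera calls.

## Working session

There is one attempt and no reset: what is moved stays moved. The work goes in short steps, Python scripts to look and compute and a tool call to move; the robot and the scene stay as the last step left them, time stands still between calls to the robot, and variables do not carry over. Pictures are saved under pics/ and viewed, at most 14 in all, crops included, and the job is handed in when it is done.

Besides the shell and the picture viewer there is one more tool, called as name(argument=value, ...), one argument or row to a line, values as JSON. apply_moves: Moves the arm, as the interface text tells. Its arguments: {"type":"object","properties":{"moves":{"type":"array"}},"required":["moves"]}

```bash
mkdir -p pics
cat > h.py <<'E'
import numpy as np, cv2, sys
from plant import manip
from scipy.spatial.transform import Rotation as R
def cam2w(f,p):
    Rm=cv2.Rodrigues(np.array(f["rvec"],float))[0]
    return Rm.T@(np.array(p,float)-np.array(f["tvec"],float).ravel())
def w2pix(f,p):
    Rm=cv2.Rodrigues(np.array(f["rvec"],float))[0]
    c=Rm@np.array(p,float)+np.array(f["tvec"],float).ravel()
    s=c[:2]/c[2]; s=s*(1+f["k1"]*(s@s)); K=np.array(f["K"])
    return np.array([K[0,0]*s[0]+K[0,2],K[1,1]*s[1]+K[1,2]])
def ray(f,u,z):
    "world point at height z seen at pixel u"
    K=np.array(f["K"]); d=np.array([(u[0]-K[0,2])/K[0,0],(u[1]-K[1,2])/K[1,1]]); s=d.copy()
    for _ in range(20): s=d/(1+f["k1"]*(s@s))
    Rm=cv2.Rodrigues(np.array(f["rvec"],float))[0]
    o=-Rm.T@np.array(f["tvec"],float).ravel(); v=Rm.T@np.array([s[0],s[1],1])
    return o+v*(z-o[2])/v[2]
def save(f,n,crop=None,scale=1):
    im=f["image"][:,:,::-1]
    if crop: im=im[crop[1]:crop[3],crop[0]:crop[2]]
    cv2.imwrite("pics/"+n,cv2.resize(im,None,fx=scale,fy=scale,interpolation=cv2.INTER_CUBIC))
def togo(xyz,yaw=None):
    "shift in tool axes (cm) to TCP target; yaw = direction of tool y axis in world, reduced mod pi"
    s=manip.state(); q=np.array(s["tool_rot"]); r=R.from_quat(q[[1,2,3,0]])
    d=r.inv().apply(np.array(xyz)-np.array(s["tool_pos"]))*100
    t=np.zeros(3)
    ty=r.apply([0,1,0])
    if yaw is not None:
        tz=np.array([0,0,-1]); yy=np.array([np.cos(yaw),np.sin(yaw),0])
        if yy@ty<0: yy=-yy
        tgt=R.from_matrix(np.array([np.cross(yy,tz),yy,tz]).T)
        t=(r.inv()*tgt).as_rotvec()
    print("pos",np.round(s["tool_pos"],4),"shift cm",np.round(d,2),"turn",np.round(t,3),"t",round(s["time"],2),"F",np.round(s["contact_force"],1),"w",round(s["gripper_width"],3),"g",s["grasp_force"],"j6",round(s["joint_pos"][5],2))
E
cat > look.py <<'E'
from h import *
for n in("top","side"):
    f=manip.grab_frame(n); save(f,"a_%s.png"%n)
    C=-cv2.Rodrigues(np.array(f["rvec"]))[0].T@np.array(f["tvec"]).ravel(); print(n,"cam",np.round(C,3))
    for l in("base_hole0","base_hole1","ear_hole0","ear_hole1","deck_mid","shaker","stand","drift0","drift1","drift0_shoulder","rack","rack_hole0","vial0","jar","beaker","mortar"):
        for m in(manip.spot_point,):
            for d in m(f,l)[:6]:
                w=cam2w(f,d["location"]); print(l,round(d["score"],2),np.round(w,4),np.round(w2pix(f,w)).astype(int))
E
python3 look.py
```

```text
top cam [ 0.511 -0.003  1.171]
base_hole0 0.9 [ 0.5438 -0.0792  0.0669] [311 216]
base_hole0 0.65 [0.551  0.1426 0.0635] [222 215]
base_hole0 0.34 [ 0.3622 -0.2269 -0.0029] [367 284]
base_hole1 0.9 [ 0.5438 -0.0792  0.0669] [311 216]
base_hole1 0.65 [0.551  0.1426 0.0635] [222 215]
base_hole1 0.34 [ 0.3622 -0.2269 -0.0029] [367 284]
ear_hole0 0.84 [ 0.5481 -0.0787  0.0736] [311 214]
ear_hole0 0.71 [0.5464 0.1455 0.0784] [220 217]
ear_hole1 0.84 [ 0.5481 -0.0787  0.0736] [311 214]
ear_hole1 0.71 [0.5464 0.1455 0.0784] [220 217]
deck_mid 0.6 [0.5457 0.0337 0.0756] [265 216]
shaker 0.97 [0.5528 0.0277 0.0028] [268 214]
shaker 0.71 [ 0.5497 -0.0758  0.0733] [310 213]
shaker 0.6 [0.5484 0.1464 0.077 ] [220 216]
stand 0.6 [ 0.5746 -0.3171  0.0019] [398 203]
drift0 0.55 [0.5509 0.142  0.0607] [222 215]
drift0 0.53 [ 0.5796 -0.2827  0.0011] [385 201]
drift0 0.52 [ 0.5214 -0.4216 -0.0011] [438 222]
drift0 0.49 [ 0.5722 -0.3518  0.0006] [411 203]
drift1 0.55 [0.5509 0.142  0.0607] [222 215]
drift1 0.53 [ 0.5796 -0.2827  0.0011] [385 201]
drift1 0.52 [ 0.5214 -0.4216 -0.0011] [438 222]
drift1 0
[... 2386 characters left out ...]
] [242 173]
rack_hole0 0.88 [4.948e-01 3.161e-01 4.000e-04] [233 180]
rack_hole0 0.85 [0.5179 0.4175 0.0022] [237 167]
rack_hole0 0.69 [ 5.526e-01  3.090e-01 -4.000e-04] [250 180]
vial0 0.95 [ 0.4547 -0.3301  0.0024] [232 317]
vial0 0.89 [ 0.3637 -0.2274  0.0009] [188 289]
vial0 0.74 [ 0.4258 -0.1684 -0.0009] [216 271]
vial0 0.63 [ 0.4649 -0.2533  0.    ] [234 293]
vial0 0.61 [ 0.5701 -0.1907  0.0022] [277 271]
jar 0.96 [ 0.7658 -0.2131  0.0018] [359 270]
jar 0.57 [ 0.55    0.0292 -0.0012] [258 224]
beaker 0.8 [0.739  0.2254 0.0013] [308 188]
beaker 0.3 [ 0.4569 -0.3318  0.0047] [233 317]
mortar 0.64 [ 7.827e-01 -3.200e-03  6.000e-04] [341 224]
mortar 0.17 [ 0.5787 -0.2844  0.0575] [288 277]
```

View pics/a_top.png

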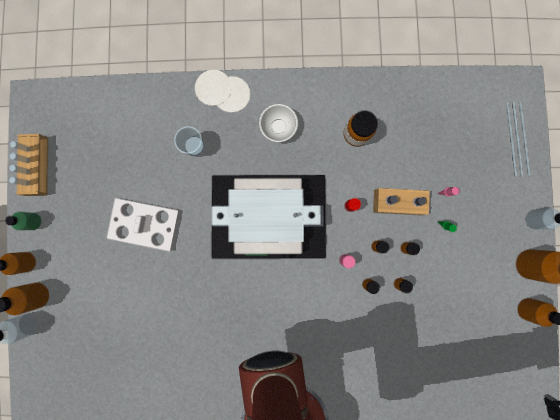

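View pics/a_side.png

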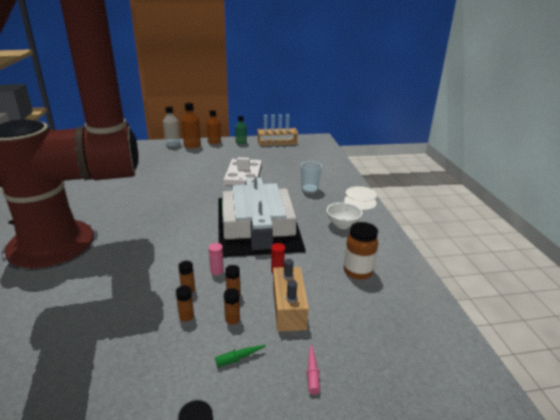

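Both views agree on the layout. There are four amber/black vials, at top-view pixels (381,246), (412,248), (372,286) and (404,285). The pink (348,261) and red (353,204) ones are look-alikes. The real drifts stand in the stand at (393,200) and (421,201). The rack is at (143,225) and the shaker at (268,216). Next I'll refine the positions.

```bash
cat > m.py <<'E'
from h import *
f=manip.grab_frame("top"); save(f,"b_shaker.png",(200,165,340,270),5.5); save(f,"b_stand.png",(340,180,450,300),5)
g=cv2.cvtColor(f["image"],cv2.COLOR_RGB2GRAY)
m=(g<45).astype(np.uint8); m[:160]=0;m[270:]=0;m[:,:200]=0;m[:,338:]=0
c=max(cv2.findContours(m,0,2)[0],key=cv2.contourArea)
r=cv2.minAreaRect(c.astype(np.float32)); b=cv2.boxPoints(r)
W=np.array([ray(f,p,0.01)[:2] for p in b]); print("foot",b.round(1).tolist(),W.round(4).tolist(),"mid",W.mean(0).round(4))
L=[np.linalg.norm(W[i]-W[(i+1)%4]) for i in range(4)]; print("sides",np.round(L,4))
for i in range(4):
    d=W[(i+1)%4]-W[i]; print("ang",np.degrees(np.arctan2(d[1],d[0])).round(2))
m=(g<50).astype(np.uint8)
for n,(u,v),z in [("v",(381,246),.07),("v",(412,248),.07),("v",(372,286),.07),("v",(404,285),.07),("d",(393,200),.097),("d",(421,201),.097)]:
    s=m[v-9:v+10,u-11:u+12]; k,lab,st,ce=cv2.connectedComponentsWithStats(s)
    j=1+np.argmax(st[1:,4]); p=ce[j]+[u-11,v-9]; print(n,p.round(1),st[j],ray(f,p,z).round(4))
E
python3 m.py
```

```text
foot [[212.0, 175.0], [325.0, 175.0], [325.0, 257.0], [212.0, 257.0]] [[0.6598, 0.174], [0.6517, -0.1236], [0.4372, -0.1168], [0.4445, 0.1779]] mid [0.5483 0.0279]
sides [0.2977 0.2147 0.2948 0.2153]
ang -91.55
ang 178.19
ang 88.57
ang -1.03
v [381.4 246.3] [  4   4  15  12 138] [ 0.4634 -0.2519  0.07  ]
v [411.9 248. ] [  2   4  17  12 148] [ 0.4568 -0.3281  0.07  ]
v [371.7 286.1] [  3   2  16  15 151] [ 0.366  -0.2244  0.07  ]
v [404.4 285.1] [  3   2  17  15 155] [ 0.3657 -0.3062  0.07  ]
d [388.7 199.7] [ 6  6  3  6 11] [ 0.5769 -0.268   0.097 ]
d [416.9 201.4] [ 6  6  3  7 14] [ 0.5711 -0.3371  0.097 ]
```

View pics/b_shaker.png

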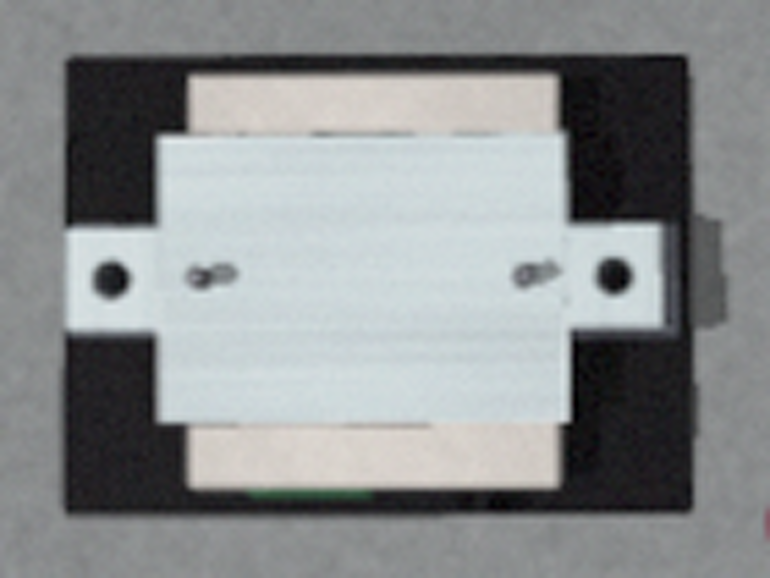

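View pics/b_stand.png

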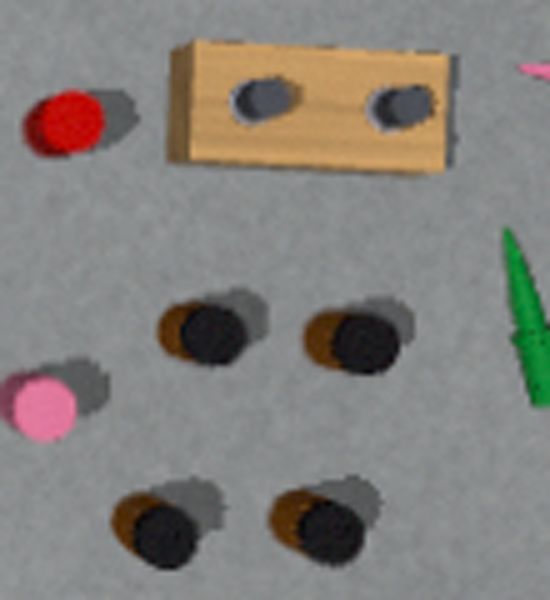

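```bash
cat > m2.py <<'E'
from h import *
f=manip.grab_frame("top")
P=lambda c,o,s:np.array(o)+(np.array(c)+.5)/s-.5
def q(name,pts,z,o=(200,165),s=5.5):
    W=np.array([ray(f,P(p,o,s),z)[:2] for p in pts]); 
    print(name,W.round(4).tolist(),"mid",W.mean(0).round(4)); return W
W=q("foot",[(67,58),(688,57),(692,512),(66,512)],.01)
W2=q("housing",[(187,73),(560,73),(562,490),(187,490)],.066)
for w in(W,W2):
    a=(w[0]+w[3]-w[1]-w[2])/2; print("y axis len",np.linalg.norm(a).round(4),"ang from +y deg",np.degrees(np.arctan2(-a[0],a[1])).round(2),"xlen",np.linalg.norm((w[0]+w[1]-w[2]-w[3])/2).round(4))
q("ears",[(110,279),(613,275)],.077)
q("deck",[(157,133),(567,131),(571,422),(157,422)],.077)
q("dowel tops",[(233,272),(552,267)],.111);q("dowel base",[(197,281),(523,279)],.077)
q("drift tops",[(275,98),(410,105)],.097,(340,180),5)
q("stand top",[(197,40),(450,53),(445,174),(190,160)],.058,(340,180),5)
E
python3 m2.py
```

```text
foot [[0.6594, 0.1746], [0.6519, -0.1228], [0.4354, -0.1179], [0.4428, 0.179]] mid [0.5474 0.0282]
housing [[0.6439, 0.1113], [0.6393, -0.0585], [0.4505, -0.054], [0.4547, 0.1152]] mid [0.5471 0.0285]
y axis len 0.2972 ang from +y deg -1.44 xlen 0.2167
y axis len 0.1695 ang from +y deg -1.49 xlen 0.189
ears [[0.5505, 0.1466], [0.5464, -0.0791]] mid [0.5485 0.0338]
deck [[0.6157, 0.1242], [0.6117, -0.0604], [0.4812, -0.0584], [0.4859, 0.1268]] mid [0.5486 0.0331]
dowel tops [[0.5509, 0.0883], [0.5495, -0.0503]] mid [0.5502 0.019 ]
dowel base [[0.5486, 0.1075], [0.5457, -0.0387]] mid [0.5471 0.0344]
drift tops [[0.5778, -0.2825], [0.5726, -0.349]] mid [ 0.5752 -0.3157]
stand top [[0.6105, -0.2541], [0.6007, -0.3834], [0.5395, -0.378], [0.5501, -0.2482]] mid [ 0.5752 -0.3159]
```

The foot plate and housing fits agree: the shaker's middle is (0.5473, 0.0284) with a yaw of -1.46°, and the measured sizes match those given. The ears are displaced about +5 mm in y.

```bash
python3 -c "
from h import *
togo([.5778,-.2825,.17],0.0)"
```

```text
pos [ 0.143  -0.6084  0.2483] shift cm [ 49.79 -21.78   7.83] turn [-0.   -0.   -1.34] t 1.8 F [-0.7 -0.  -0.9] w 1.0 g 0.0 j6 -0.12
```

apply_moves(
  moves=[
    [[0,0,-1.34],[49.79,-21.78,4],-1],
    [[0,0,-1.34],[49.79,-21.78,4],-1],
    [[0,0,-1.34],[49.79,-21.78,4],-1],
    [[0,0,-1.34],[49.79,-21.78,4],-1],
    [[0,0,-1.34],[49.79,-21.78,4],-1],
    [[0,0,-1.34],[49.79,-21.78,4],-1],
    [[0,0,-1.34],[49.79,-21.78,4],-1],
    [[0,0,-1.34],[49.79,-21.78,4],-1],
    [[0,0,-1.34],[49.79,-21.78,4],-1],
    [[0,0,-1.34],[49.79,-21.78,4],-1],
    [[0,0,-1.34],[49.79,-21.78,4],-1],
    [[0,0,-1.34],[49.79,-21.78,4],-1],
    [[0,0,-1.34],[49.79,-21.78,6],-1],
    [[0,0,-1.34],[49.79,-21.78,7.8],-1],
    [[0,0,-1.34],[49.79,-21.78,7.8],-1],
  ],
)

```text
time: 3.3
tool_pos: [0.5756, -0.2816, 0.1661]
tool_rot: [-0.003, 0.707, 0.707, -0.001]
contact_force: [-0.5, 0.5, -1.7]
gripper_width: 1.002
grasp_force: 0.0
```

```bash
python3 -c "
from h import *
togo([.5778,-.2825,.084],0.0)"
```

```text
pos [ 0.5756 -0.2816  0.1661] shift cm [-0.12  0.27  8.21] turn [-0.006 -0.004 -0.001] t 3.3 F [-0.5  0.5 -1.7] w 1.002 g 0.0 j6 -0.57
```

apply_moves(
  moves=[
    [[0,0,0],[0,0,4],-1],
    [[0,0,0],[0,0,4],-1],
    [[0,0,0],[0,0,4],-1],
    [[0,0,0],[0,0,4],-1],
  ],
)

```text
time: 3.7
tool_pos: [0.5785, -0.2833, 0.1323]
tool_rot: [0.001, 0.707, 0.707, 0.0]
contact_force: [0.1, 0.4, 0.7]
gripper_width: 1.004
grasp_force: 0.0
```

```bash
python3 -c "
from h import *
togo([.5778,-.2825,.084],0.0)"
```

```text
pos [ 0.5785 -0.2833  0.1323] shift cm [ 0.09 -0.08  4.83] turn [ 0.002  0.001 -0.   ] t 3.7 F [0.1 0.4 0.7] w 1.004 g 0.0 j6 -0.57
```

apply_moves(
  moves=[
    [[0,0,0],[0,0,2],-1],
    [[0,0,0],[0,0,4],-1],
    [[0,0,0],[0,0,4.6],-1],
    [[0,0,0],[0,0,4.6],-1],
    [[0,0,0],[0,0,4.6],-1],
    [[0,0,0],[0,0,4.6],1],
    [[0,0,0],[0,0,4.6],1],
    [[0,0,0],[0,0,4.6],1],
    [[0,0,0],[0,0,4.6],1],
    [[0,0,0],[0,0,4.6],1],
    [[0,0,0],[0,0,4.6],1],
    [[0,0,0],[0,0,4.6],1],
    [[0,0,0],[0,0,4.6],1],
    [[0,0,0],[0,0,4.6],1],
    [[0,0,0],[0,0,4.6],1],
  ],
)

```text
time: 5.2
tool_pos: [0.5781, -0.2826, 0.0847]
tool_rot: [0.0, 0.707, 0.707, 0.0]
contact_force: [0.7, -0.5, 3.3]
gripper_width: 0.216
grasp_force: 58.5
```

apply_moves(
  moves=[
    [[0,0,0],[0,0,-4],1],
    [[0,0,0],[0,0,-8],1],
    [[0,0,0],[0,0,-13],1],
    [[0,0,0],[2,0,-16],1],
    [[0,0,0],[7,-1,-16],1],
    [[0,0,0],[12,-2,-16],1],
    [[0,0,0],[16.5,-3,-16],1],
    [[0,0,0],[19.8,-3.37,-15],1],
    [[0,0,0],[19.8,-3.37,-11.5],1],
    [[0,0,0],[19.8,-3.37,-10.5],1],
    [[0,0,0],[19.8,-3.37,-10.5],1],
    [[0,0,0],[19.8,-3.37,-10.5],1],
    [[0,0,0],[19.8,-3.37,-10.5],1],
  ],
)

```text
time: 6.5
tool_pos: [0.545, -0.0855, 0.1909]
tool_rot: [0.001, 0.708, 0.707, 0.001]
contact_force: [0.1, 0.5, -1.7]
gripper_width: 0.215
grasp_force: 61.4
```

```bash
python3 -c "
from h import *
togo([.5444,-.0846,.19],0.0)
s=manip.state(); T=np.array(s['tool_pos'])
for n in('top','side'):
    f=manip.grab_frame(n)
    for l in('drift0_shoulder','drift0'):
        for d in manip.spot_point(f,l)[:5]:
            w=cam2w(f,d['location']); print(n,l,round(d['score'],2),np.round(w,4),np.round(w2pix(f,w)))
    for nm,p in(('tip',T-[0,0,.0827]),('shoulder',T-[0,0,.0267]),('bh1',[.5444,-.0846,.066]),('ear1',[.5464,-.0791,.077])): print(nm,w2pix(f,p).round(1))
save(f,'c_side.png',(220,150,320,250),6)
"
```

```text
pos [ 0.545  -0.0855  0.1909] shift cm [ 0.09 -0.07  0.09] turn [ 0.002  0.001 -0.001] t 6.5 F [ 0.1  0.5 -1.7] w 0.215 g 61.36698603630066 j6 -0.29
top drift0_shoulder 0.65 [ 0.456  -0.4378  0.0152] [447. 246.]
top drift0_shoulder 0.57 [ 0.5743 -0.3521  0.0551] [418. 201.]
top drift0_shoulder 0.45 [ 0.5841 -0.4895  0.0144] [464. 197.]
top drift0 0.73 [ 0.5355  0.3617 -0.0017] [144. 224.]
top drift0 0.71 [ 0.5129 -0.4258  0.0157] [442. 225.]
top drift0 0.62 [ 0.5955 -0.439   0.0158] [445. 193.]
top drift0 0.58 [0.5495 0.1471 0.0762] [219. 216.]
top drift0 0.47 [ 0.5715 -0.3474  0.0011] [410. 203.]
tip [314.6 214.6]
shoulder [316.5 213.8]
bh1 [313.  215.5]
ear1 [311.1 214.6]
side drift0_shoulder 0.97 [ 0.587  -0.4884  0.0142] [312. 369.]
side drift0_shoulder 0.7 [ 0.4519 -0.4334  0.0116] [234. 354.]
side drift0_shoulder 0.53 [ 0.5736 -0.3514  0.0613] [292. 297.]
side drift0_shoulder 0.18 [0.5203 0.4135 0.0026] [238. 167.]
side drift0 0.97 [ 0.5102 -0.4234  0.014 ] [264. 345.]
side drift0 0.7 [ 0.5973 -0.4351  0.0201] [312. 343.]
side drift0 0.56 [ 0.5423 -0.0865  0.1117] [260. 210.]
side drift0 0.28 [0.5508 0.1441 0.0796] [254. 180.]
tip [261.3 210.7]
shoulder [261.3 190.5]
bh1 [261.  225.1]
ear1 [261.5 220.2]
```

View pics/c_side.png

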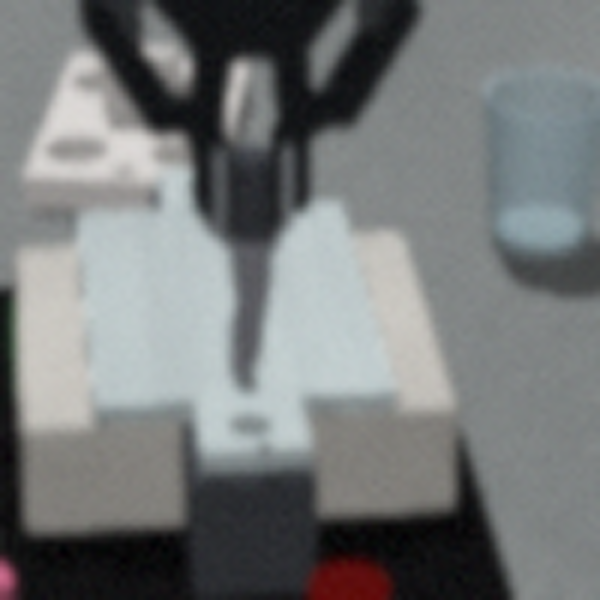

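The tip shows at side pixel (260,214), just above the ear hole at (261,220), so it lies over the boss hole. I'll descend in stages and watch the force.

apply_moves(
  moves=[
    [[0,0,0],[0,0,1],1],
    [[0,0,0],[0,0,2],1],
    [[0,0,0],[0,0,3],1],
    [[0,0,0],[0,0,3.5],1],
    [[0,0,0],[0,0,4],1],
    [[0,0,0],[0,0,4.5],1],
    [[0,0,0],[0,0,4.5],1],
    [[0,0,0],[0,0,4.5],1],
  ],
)

```text
time: 7.6
tool_pos: [0.5443, -0.0845, 0.1444]
tool_rot: [0.0, 0.707, 0.707, 0.0]
contact_force: [0.2, 0.4, -2.0]
gripper_width: 0.212
grasp_force: 61.4
```

apply_moves(
  moves=[
    [[0,0,0],[0,0,0.5],1],
    [[0,0,0],[0,0,1],1],
    [[0,0,0],[0,0,1.5],1],
    [[0,0,0],[0,0,1.5],1],
    [[0,0,0],[0,0,2],1],
    [[0,0,0],[0,0,2],1],
    [[0,0,0],[0,0,2],1],
  ],
)

```text
time: 8.3
tool_pos: [0.5442, -0.0843, 0.1243]
tool_rot: [-0.0, 0.707, 0.707, 0.0]
contact_force: [0.5, 1.4, -0.8]
gripper_width: 0.21
grasp_force: 61.5
```

apply_moves(
  moves=[
    [[0,0,0],[0,0,0.4],1],
    [[0,0,0],[0,0,0.8],1],
    [[0,0,0],[0,0,1.2],1],
    [[0,0,0],[0,0,1.2],1],
    [[0,0,0],[0,0,1.2],1],
  ],
)

```text
time: 8.8
tool_pos: [0.5439, -0.0847, 0.1119]
tool_rot: [-0.0, 0.707, 0.707, -0.0]
contact_force: [0.6, 0.2, -2.0]
gripper_width: 0.212
grasp_force: 61.5
```

apply_moves(
  moves=[
    [[0,0,0],[0,0,0.3],1],
    [[0,0,0],[0,0,0.5],1],
    [[0,0,0],[0,0,0.7],1],
    [[0,0,0],[0,0,0.8],1],
    [[0,0,0],[0,0,0.8],1],
    [[0,0,0],[0,0,0.8],1],
  ],
)

```text
time: 9.4
tool_pos: [0.5442, -0.0849, 0.1044]
tool_rot: [0.0, 0.707, 0.707, -0.0]
contact_force: [-0.9, -3.1, 1.3]
gripper_width: 0.213
grasp_force: 61.7
```

apply_moves(
  moves=[
    [[0,0,0],[0,0,0.1],1],
    [[0,0,0],[0,0,0.2],1],
    [[0,0,0],[0,0,0.2],1],
  ],
)

```text
time: 9.7
tool_pos: [0.5442, -0.085, 0.1025]
tool_rot: [0.0, 0.707, 0.707, -0.0]
contact_force: [-1.6, -4.3, 4.0]
gripper_width: 0.212
grasp_force: 61.9
```

apply_moves(
  moves=[
    [[0,0,0],[0,0,0.1],1],
    [[0,0,0],[0,0,0.2],1],
    [[0,0,0],[0,0,0.2],1],
  ],
)

```text
time: 10.0
tool_pos: [0.5444, -0.0852, 0.1011]
tool_rot: [0.001, 0.707, 0.707, -0.0]
contact_force: [-3.6, -4.3, 5.7]
gripper_width: 0.212
grasp_force: 62.1
```

apply_moves(
  moves=[
    [[0,0,0],[0,0,0.15],1],
    [[0,0,0],[0,0,0.3],1],
    [[0,0,0],[0,0,0.3],1],
  ],
)

```text
time: 10.3
tool_pos: [0.5445, -0.0854, 0.0988]
tool_rot: [0.001, 0.707, 0.707, -0.001]
contact_force: [-5.1, -5.2, 10.9]
gripper_width: 0.212
grasp_force: 62.5
```

apply_moves(
  moves=[
    [[0,0,0],[0,0,0],-0.4],
    [[0,0,0],[0,0,0],-0.4],
    [[0,0,0],[0,0,0],-0.4],
    [[0,0,0],[0,0,0],-0.4],
    [[0,0,0],[0,0,0],-0.4],
    [[0,0,0],[0,0,-3],-0.4],
    [[0,0,0],[0,0,-6],-0.4],
    [[0,0,0],[0,0,-6.5],1],
    [[0,0,0],[0,0,-6.5],1],
    [[0,0,0],[0,0,-6.5],1],
    [[0,0,0],[0,0,-6.5],1],
    [[0,0,0],[0,0,-6.5],1],
    [[0,0,0],[0,0,-6.5],1],
    [[0,0,0],[0,0,-5.5],1],
    [[0,0,0],[0,0,-4.5],1],
    [[0,0,0],[0,0,-4],1],
    [[0,0,0],[0,0,-3.7],1],
    [[0,0,0],[0,0,-3.7],1],
  ],
)

```text
time: 12.1
tool_pos: [0.5437, -0.0844, 0.1334]
tool_rot: [-0.001, 0.707, 0.707, -0.0]
contact_force: [-0.2, -0.2, 0.0]
gripper_width: 0.0
grasp_force: 0.0
```

```bash
python3 -c "
from h import *
togo([.5444,-.0846,.133],0.0)
f=manip.grab_frame('side'); save(f,'d_side.png',(220,150,320,250),6)
"
```

```text
pos [ 0.5437 -0.0844  0.1334] shift cm [-0.02  0.07  0.04] turn [-0.001 -0.    -0.   ] t 12.1 F [-0.2 -0.2  0. ] w 0.0 g 0.0 j6 -0.29
```

View pics/d_side.png

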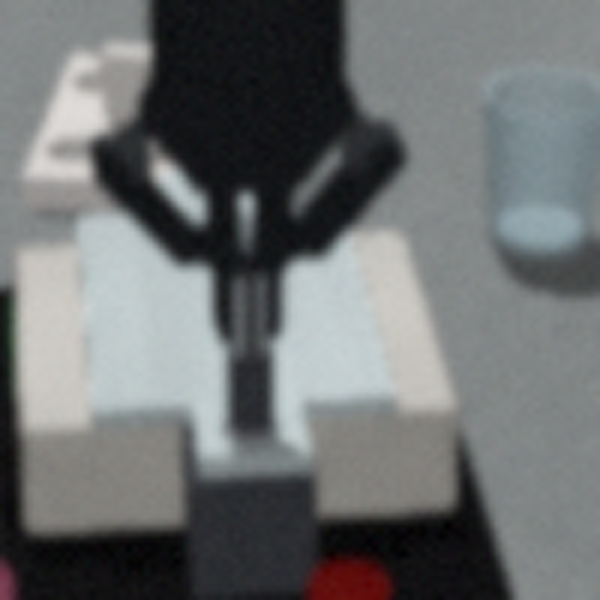

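The drift looks seated: its flange sits on the ear at crop (250,440). I'll confirm by pressing from above.

apply_moves(
  moves=[
    [[0,0,0],[0,0,0.1],1],
    [[0,0,0],[0,0,0.2],1],
    [[0,0,0],[0,0,0.3],1],
    [[0,0,0],[0,0,0.3],1],
  ],
)

```text
time: 12.55
tool_pos: [0.5443, -0.0845, 0.1315]
tool_rot: [0.0, 0.707, 0.707, 0.0]
contact_force: [0.0, -0.3, 0.1]
gripper_width: -0.003
grasp_force: 0.1
```

apply_moves(
  moves=[
    [[0,0,0],[0,0,0.1],1],
    [[0,0,0],[0,0,0.2],1],
    [[0,0,0],[0,0,0.3],1],
    [[0,0,0],[0,0,0.4],1],
    [[0,0,0],[0,0,0.4],1],
  ],
)

```text
time: 13.05
tool_pos: [0.5448, -0.0851, 0.1283]
tool_rot: [0.001, 0.707, 0.707, 0.0]
contact_force: [-0.4, -1.7, 5.7]
gripper_width: -0.002
grasp_force: 2.6
```

```bash
python3 -c "
from h import *
print(manip.nose_length)
for i in range(4): togo([.5444,-.0846,.133],0.0)
"
```

```text
0.017
pos [ 0.5448 -0.0851  0.1283] shift cm [ 0.05 -0.04 -0.47] turn [0.001 0.001 0.   ] t 13.05 F [-0.4 -1.7  5.7] w -0.002 g 2.596956129418686 j6 -0.29
pos [ 0.5448 -0.0851  0.1283] shift cm [ 0.05 -0.04 -0.47] turn [0.001 0.001 0.   ] t 13.05 F [-0.4 -1.7  5.7] w -0.002 g 2.596956129418686 j6 -0.29
pos [ 0.5448 -0.0851  0.1283] shift cm [ 0.05 -0.04 -0.47] turn [0.001 0.001 0.   ] t 13.05 F [-0.4 -1.7  5.7] w -0.002 g 2.596956129418686 j6 -0.29
pos [ 0.5448 -0.0851  0.1283] shift cm [ 0.05 -0.04 -0.47] turn [0.001 0.001 0.   ] t 13.05 F [-0.4 -1.7  5.7] w -0.002 g 2.596956129418686 j6 -0.29
```

apply_moves(
  moves=[
    [[0,0,0],[0,0,0.2],1],
    [[0,0,0],[0,0,0.4],1],
    [[0,0,0],[0,0,0.4],1],
  ],
)

```text
time: 13.35
tool_pos: [0.5453, -0.0858, 0.1255]
tool_rot: [0.002, 0.707, 0.707, -0.0]
contact_force: [-2.5, -3.8, 8.4]
gripper_width: 0.001
grasp_force: 4.5
```

apply_moves(
  moves=[
    [[0,0,0],[0,0,-3],1],
    [[0,0,0],[0,0,-5.5],0],
    [[0,0,0],[-5,0.6,-5.5],-1],
    [[0,0,0],[-10,1.2,-5.5],-1],
    [[0,0,0],[-15,1.8,-5.5],-1],
    [[0,0,0],[-20,2.4,-5.5],-1],
    [[0,0,0],[-24,2.82,-5.5],-1],
    [[0,0,0],[-26.4,2.82,-5.5],-1],
    [[0,0,0],[-26.4,2.82,-5.5],-1],
    [[0,0,0],[-26.4,2.82,-5.5],-1],
    [[0,0,0],[-26.4,2.82,-5.5],-1],
  ],
)

```text
time: 14.45
tool_pos: [0.5722, -0.3472, 0.1777]
tool_rot: [-0.001, 0.707, 0.707, 0.0]
contact_force: [-0.8, 0.1, -0.7]
gripper_width: 0.998
grasp_force: 0.0
```

```bash
python3 -c "
from h import *
togo([.5726,-.349,.084],0.0)
a=[]
for n in('side','top'):
    f=manip.grab_frame(n); im=f['image'][:,:,::-1]
    c=im[165:250,220:300] if n=='side' else im[175:260,275:355]
    a.append(cv2.resize(c,None,fx=5,fy=5,interpolation=cv2.INTER_CUBIC)[:425,:400])
    for l in('drift0_shoulder','ear_hole0'):
        for d in manip.spot_point(f,l)[:5]:
            w=cam2w(f,d['location']); print(n,l,round(d['score'],2),np.round(w,4))
    for z in (.077,.0875,.116): print(z,w2pix(f,[.5444,-.0846,z]).round(1))
cv2.imwrite('pics/e.png',np.hstack(a))
"
```

```text
pos [ 0.5722 -0.3472  0.1777] shift cm [-0.19  0.04  9.37] turn [-0.001 -0.001  0.001] t 14.45 F [-0.8  0.1 -0.7] w 0.998 g 0.0 j6 -0.66
side drift0_shoulder 0.83 [ 0.4529 -0.4342  0.0116]
side drift0_shoulder 0.81 [ 0.5882 -0.4891  0.0142]
side drift0_shoulder 0.6 [ 0.5769 -0.3513  0.0618]
side ear_hole0 0.95 [0.5515 0.1434 0.079 ]
side ear_hole0 0.77 [ 0.5444 -0.0809  0.0748]
0.077 [261.  221.4]
0.0875 [261.  217.8]
0.116 [261.  207.8]
top drift0_shoulder 0.55 [ 0.5767 -0.3524  0.0549]
top ear_hole0 0.7 [ 0.5436 -0.0795  0.0748]
top ear_hole0 0.69 [0.5513 0.1417 0.0764]
top ear_hole0 0.27 [ 0.5747 -0.3489  0.0552]
0.077 [313.3 215.4]
0.0875 [313.6 215.2]
0.116 [314.5 214.8]
```

View pics/e.png

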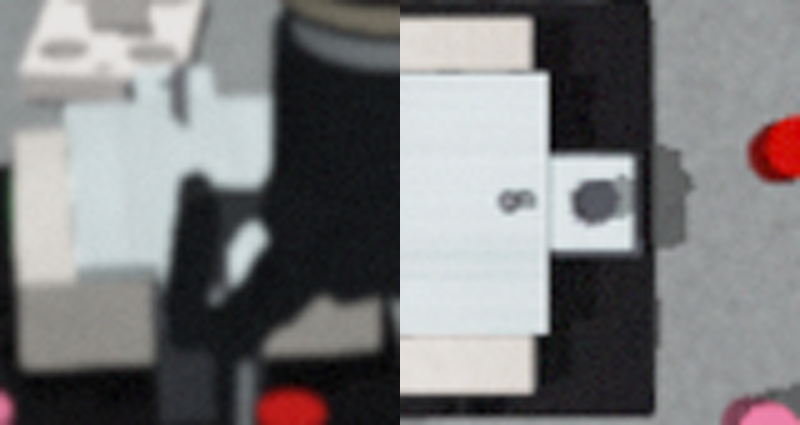

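The first drift is upright over its hole: its head is at top pixel (314,215) against a predicted (314.5,214.8). Now for the second drift.

apply_moves(
  moves=[
    [[0,0,0],[-0.1,0,4],-1],
    [[0,0,0],[-0.1,0,7],-1],
    [[0,0,0],[-0.1,0,9],-1],
    [[0,0,0],[-0.1,0,9.3],-1],
    [[0,0,0],[-0.1,0,9.3],-1],
    [[0,0,0],[-0.1,0,9.3],-1],
    [[0,0,0],[-0.1,0,9.3],1],
    [[0,0,0],[-0.1,0,9.3],1],
    [[0,0,0],[-0.1,0,9.3],1],
    [[0,0,0],[-0.1,0,9.3],1],
    [[0,0,0],[-0.1,0,9.3],1],
    [[0,0,0],[-0.1,0,9.3],1],
    [[0,0,0],[-0.1,0,9.3],1],
    [[0,0,0],[-0.1,0,9.3],1],
    [[0,0,0],[-0.1,0,9.3],1],
    [[0,0,0],[-0.1,0,9.3],1],
  ],
)

```text
time: 16.35
tool_pos: [0.5726, -0.3496, 0.0858]
tool_rot: [0.0, 0.707, 0.707, 0.0]
contact_force: [-0.8, 1.8, 3.9]
gripper_width: 0.217
grasp_force: 58.5
```

apply_moves(
  moves=[
    [[0,0,0],[0,0,-4],1],
    [[0,0,0],[0,0,-8],1],
    [[0,0,0],[0,0,-13],1],
    [[0,0,0],[3,0,-16],1],
    [[0,0,0],[8,0,-16],1],
    [[0,0,0],[13,-0.5,-16],1],
    [[0,0,0],[18,-1,-16],1],
    [[0,0,0],[23,-1,-16],1],
    [[0,0,0],[28,-1.5,-16],1],
    [[0,0,0],[33,-2,-16],1],
    [[0,0,0],[38,-2.24,-16],1],
    [[0,0,0],[43,-2.24,-16],1],
    [[0,0,0],[47,-2.24,-16],1],
    [[0,0,0],[49.1,-2.24,-15],1],
    [[0,0,0],[49.1,-2.24,-11],1],
    [[0,0,0],[49.1,-2.24,-10],1],
    [[0,0,0],[49.1,-2.24,-10],1],
    [[0,0,0],[49.1,-2.24,-10],1],
    [[0,0,0],[49.1,-2.24,-10],1],
  ],
)

```text
time: 18.25
tool_pos: [0.5511, 0.141, 0.1873]
tool_rot: [0.001, 0.707, 0.707, 0.001]
contact_force: [0.2, -0.1, -1.1]
gripper_width: 0.212
grasp_force: 61.1
```

```bash
python3 -c "
from h import *
togo([.5502,.1414,.1608],0.0)
f=manip.grab_frame('side'); save(f,'f_side.png',(210,140,310,240),6)
T=np.array(manip.state()['tool_pos'])
print('tip',w2pix(f,T-[0,0,.0838]).round(1),'bh0',w2pix(f,[.5502,.1414,.077]).round(1))
for l in('drift0','ear_hole0','ear_hole1'):
        for d in manip.spot_point(f,l)[:5]:
            w=cam2w(f,d['location']); print(l,round(d['score'],2),np.round(w,4))
for z in (.077,.082,.116): print(z,w2pix(f,[.5444,-.0846,z]).round(1))
"
```

```text
pos [0.5511 0.141  0.1873] shift cm [ 0.04 -0.09  2.65] turn [ 0.003 -0.    -0.001] t 18.25 F [ 0.2 -0.1 -1.1] w 0.212 g 61.135361194610596 j6 0.12
tip [254.1 173.4] bh0 [253.9 181.6]
drift0 0.83 [ 0.5062 -0.4218  0.014 ]
drift0 0.78 [ 0.5955 -0.4316  0.0179]
drift0 0.69 [0.5539 0.1392 0.1067]
drift0 0.68 [0.555  0.1372 0.1607]
ear_hole0 0.93 [ 0.5427 -0.082   0.075 ]
ear_hole0 0.92 [0.5493 0.1377 0.0806]
ear_hole0 0.26 [0.5497 0.0312 0.0758]
ear_hole0 0.18 [ 7.842e-01 -2.000e-04  4.900e-03]
ear_hole1 0.93 [ 0.5427 -0.082   0.075 ]
ear_hole1 0.92 [0.5493 0.1377 0.0806]
ear_hole1 0.26 [0.5497 0.0312 0.0758]
ear_hole1 0.18 [ 7.842e-01 -2.000e-04  4.900e-03]
0.077 [261.  221.4]
0.082 [261.  219.6]
0.116 [261.  207.8]
```

View pics/f_side.png

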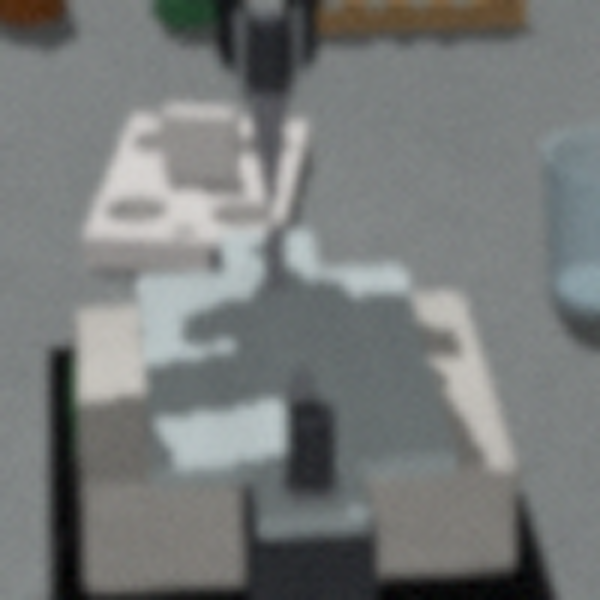

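apply_moves(
  moves=[
    [[0,0,0],[0,-0.15,1],1],
    [[0,0,0],[0,-0.15,2],1],
    [[0,0,0],[0,-0.15,3],1],
    [[0,0,0],[0,-0.15,3.5],1],
    [[0,0,0],[0,-0.15,4],1],
    [[0,0,0],[0,-0.15,4.5],1],
    [[0,0,0],[0,-0.15,4.5],1],
    [[0,0,0],[0,-0.15,4.5],1],
  ],
)

```text
time: 19.25
tool_pos: [0.5486, 0.1415, 0.1404]
tool_rot: [0.0, 0.707, 0.707, 0.0]
contact_force: [0.6, 0.6, -1.2]
gripper_width: 0.215
grasp_force: 61.1
```

apply_moves(
  moves=[
    [[0,0,0],[0,0,0.4],1],
    [[0,0,0],[0,0,0.8],1],
    [[0,0,0],[0,0,1.2],1],
    [[0,0,0],[0,0,1.6],1],
    [[0,0,0],[0,0,1.6],1],
  ],
)

```text
time: 19.75
tool_pos: [0.5486, 0.1418, 0.1241]
tool_rot: [-0.0, 0.707, 0.707, 0.0]
contact_force: [1.8, 2.3, -0.2]
gripper_width: 0.211
grasp_force: 61.2
```

apply_moves(
  moves=[
    [[0,0,0],[0,0.1,0.4],1],
    [[0,0,0],[0,0.1,0.8],1],
    [[0,0,0],[0,0.1,1.0],1],
    [[0,0,0],[0,0.1,1.0],1],
  ],
)

```text
time: 20.15
tool_pos: [0.5493, 0.1416, 0.1138]
tool_rot: [-0.0, 0.707, 0.707, -0.0]
contact_force: [1.4, 3.0, -0.8]
gripper_width: 0.214
grasp_force: 61.2
```

apply_moves(
  moves=[
    [[0,0,0],[0,0,0.4],1],
    [[0,0,0],[0,0,0.8],1],
    [[0,0,0],[0,0,1.2],1],
    [[0,0,0],[0,0,1.2],1],
  ],
)

```text
time: 20.55
tool_pos: [0.5494, 0.1419, 0.1022]
tool_rot: [-0.0, 0.707, 0.707, 0.0]
contact_force: [-0.3, 4.9, 1.7]
gripper_width: 0.213
grasp_force: 61.7
```

apply_moves(
  moves=[
    [[0,0,0],[0,0,0.2],1],
    [[0,0,0],[0,0,0.4],1],
    [[0,0,0],[0,0,0.4],1],
  ],
)

```text
time: 20.85
tool_pos: [0.5497, 0.1421, 0.0997]
tool_rot: [-0.0, 0.707, 0.707, 0.0]
contact_force: [-2.7, 4.9, 7.3]
gripper_width: 0.213
grasp_force: 62.1
```

apply_moves(
  moves=[
    [[0,0,0],[0,0,0.2],1],
    [[0,0,0],[0,0,0.2],-0.4],
    [[0,0,0],[0,0,0],-0.4],
    [[0,0,0],[0,0,0],-0.4],
    [[0,0,0],[0,0,0],-0.4],
    [[0,0,0],[0,0,0],-0.4],
    [[0,0,0],[0,0,-3],-0.4],
    [[0,0,0],[0,0,-6],-0.4],
    [[0,0,0],[0,0,-6.5],1],
    [[0,0,0],[0,0,-6.5],1],
    [[0,0,0],[0,0,-6.5],1],
    [[0,0,0],[0,0,-6.5],1],
    [[0,0,0],[0,0,-6.5],1],
    [[0,0,0],[0,0,-6.5],1],
    [[0,0,0],[0,0,-5.5],1],
    [[0,0,0],[0,0,-4.5],1],
    [[0,0,0],[0,0,-3.7],1],
    [[0,0,0],[0,0,-3.3],1],
    [[0,0,0],[0,0,-2.9],1],
    [[0,0,0],[0,0,-2.9],1],
  ],
)

```text
time: 22.85
tool_pos: [0.5499, 0.1419, 0.1281]
tool_rot: [-0.0, 0.707, 0.707, 0.0]
contact_force: [-1.2, 1.4, 5.6]
gripper_width: 0.002
grasp_force: 3.0
```

apply_moves(
  moves=[
    [[0,0,0],[0,0,0.3],1],
    [[0,0,0],[0,0,0.6],1],
    [[0,0,0],[0,0,0.6],1],
    [[0,0,0],[0,0,-3],1],
    [[0,0,0],[0,0,-8],1],
    [[0,0,0],[0,-4,-11],0],
    [[0,0,0],[0,-9,-13],-1],
    [[0,0,0],[0,-14,-13],-1],
    [[0,0,0],[0,-18,-13],-1],
    [[0,0,0],[0,-18,-13],-1],
    [[0,0,0],[0,-18,-13],-1],
  ],
)

```text
time: 23.95
tool_pos: [0.3691, 0.1416, 0.2576]
tool_rot: [0.001, 0.707, 0.707, 0.001]
contact_force: [0.7, -0.3, -0.2]
gripper_width: 0.995
grasp_force: 0.0
```

```bash
python3 -c "
from h import *
togo([.53,.36,.2],0.0)
a=[]
for n in('side','top'):
    f=manip.grab_frame(n); im=f['image'][:,:,::-1]
    c=im[150:250,210:310] if n=='side' else im[175:255,100:340]
    if n=='top': np.savez('top.npz',**{k:f[k] for k in('image','K','k1','rvec','tvec')})
    a.append(cv2.resize(c,None,fx=3.3 if n=='top' else 4,fy=3.3 if n=='top' else 4,interpolation=cv2.INTER_CUBIC))
    for l in('ear_hole0','drift0_shoulder','rack','rack_hole0','deck_mid'):
        for d in manip.spot_point(f,l)[:5]:
            w=cam2w(f,d['location']); print(n,l,round(d['score'],2),np.round(w,4))
    print(w2pix(f,[.5444,-.0846,.116]).round(1),w2pix(f,[.5502,.1414,.116]).round(1))
h=max(x.shape[0] for x in a); W=792
o=np.zeros((a[0].shape[0]+a[1].shape[0],W,3),np.uint8)
o[:400,:400]=a[0]; o[400:400+a[1].shape[0],:a[1].shape[1]]=a[1][:,:W]; o=o[:600]; cv2.imwrite('pics/g.png',o)
print(o.shape)
"
```

```text
pos [0.3691 0.1416 0.2576] shift cm [21.83 16.09  5.81] turn [ 0.002 -0.     0.001] t 23.95 F [ 0.7 -0.3 -0.2] w 0.995 g 0.0 j6 0.18
side ear_hole0 0.88 [ 0.5438 -0.0819  0.0716]
side ear_hole0 0.72 [ 0.3578 -0.31   -0.0013]
side ear_hole0 0.63 [0.5505 0.137  0.0762]
side ear_hole0 0.41 [ 0.4618 -0.2548  0.0009]
side drift0_shoulder 0.62 [0.5516 0.1426 0.0787]
side drift0_shoulder 0.61 [ 0.4557 -0.4334  0.0121]
side drift0_shoulder 0.57 [ 0.5873 -0.4869  0.0119]
side rack 0.62 [0.5337 0.3597 0.0016]
side rack 0.39 [ 0.5432 -0.0873  0.0714]
side rack_hole0 0.84 [ 0.5581  0.3108 -0.0014]
side rack_hole0 0.74 [0.4945 0.3176 0.0025]
side rack_hole0 0.67 [ 5.165e-01  4.179e-01 -3.000e-04]
side rack_hole0 0.65 [0.5765 0.3975 0.0029]
side rack_hole0 0.53 [ 0.4575 -0.3284  0.0024]
side deck_mid 0.88 [0.5505 0.0313 0.0747]
[261.  207.8] [253.8 169.5]
top ear_hole0 0.86 [0.5466 0.143  0.0773]
top ear_hole0 0.64 [ 0.5443 -0.0827  0.0771]
top ear_hole0 0.37 [0.55   0.1418 0.0204]
top drift0_shoulder 0.65 [0.5482 0.1406 0.074 ]
top drift0_shoulder 0.64 [ 0.4579 -0.4369  0.0195]
top drift0_shoulder 0.64 [ 0.5834 -0.4886  0.0152]
top drift0_shoulder 0.23 [ 0.5443 -0.0862  0.0189]
top rack 0.55 [ 0.5323  0.3634 -0.0023]
top rack 0.52 [0.5482 0.1431 0.0189]
top rack 0.49 [ 7.423e-01  2.246e-01 -4.000e-04]
top rack_hole0 0.7 [ 0.4947  0.3213 -0.0015]
top rack_hole0 0.7 [ 0.5149  0.41   -0.0036]
top rack_hole0 0.7 [5.756e-01 3.972e-01 2.000e-04]
top rack_hole0 0.69 [ 0.5539  0.3069 -0.0022]
top deck_mid 0.82 [0.546  0.028  0.0782]
[314.5 214.8] [219.5 214.9]
(600, 792, 3)
```

View pics/g.png

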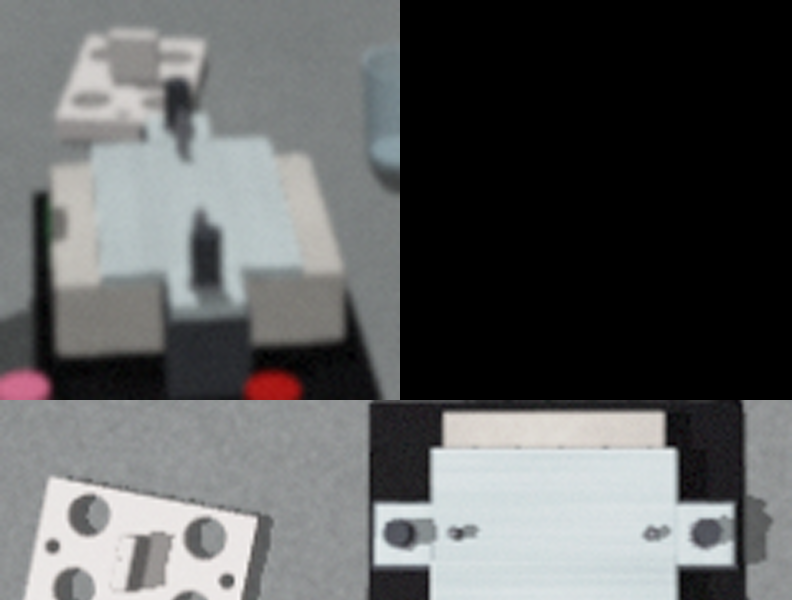

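Both drifts are flush and the platform is centred, with the ears symmetric over the foot plate at crop (374–735). Now I'll measure the rack's pose.

```bash
python3 -c "
from h import *
f=dict(np.load('top.npz')); f['k1']=float(f['k1'])
im=f['image'].astype(int); g=im.min(2)
m=(g>170).astype(np.uint8); m[:,:95]=0;m[:,190:]=0;m[:190]=0;m[260:]=0
c=max(cv2.findContours(m,0,2)[0],key=cv2.contourArea)
h=cv2.convexHull(c); b=cv2.boxPoints(cv2.minAreaRect(h.astype(np.float32)))
W=np.array([ray(f,p,.02)[:2] for p in b]); print(W.round(4).tolist(),W.mean(0).round(4))
for i in range(4):
    d=W[(i+1)%4]-W[i]; print(np.linalg.norm(d).round(4),np.degrees(np.arctan2(d[1],d[0])).round(2))
d=[(53,546),(227,580)]
D=np.array([ray(f,np.array([100,175])+(np.array(p)-[0,400]+.5)/3.3-.5,.02)[:2] for p in d]); print('dowel holes',D.round(4).tolist(),D.mean(0),np.linalg.norm(D[0]-D[1]),np.degrees(np.arctan2(*(D[0]-D[1])[::-1])))
save(f,'h.png',(100,190,190,260),8)
"
```

```text
[[0.4989, 0.4566], [0.6068, 0.4337], [0.5689, 0.2644], [0.4623, 0.2877]] [0.5342 0.3606]
0.1103 -12.02
0.1735 -102.6
0.1091 167.68
0.1729 77.78
dowel holes [[0.55, 0.4296], [0.5197, 0.2892]] [0.53488694 0.35942065] 0.14366955606258244 77.83370479959659
```

View pics/h.png

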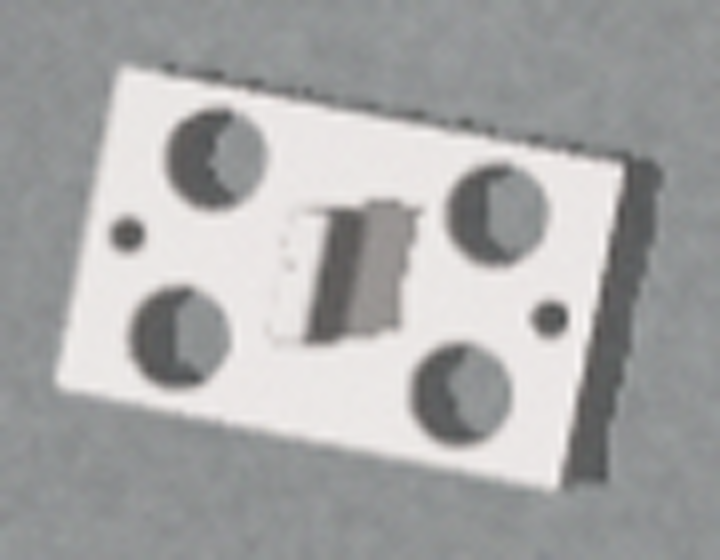

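```bash
python3 -c "
from h import *
togo([.5345,.360,.13],np.radians(77.8))
togo([.5345,.360,.048],np.radians(77.8))"
```

```text
pos [0.3696 0.1415 0.2572] shift cm [21.85 16.49 12.71] turn [-0.    -0.    -1.358] t 24.55 F [-0.1  0.7 -0.1] w 1.0 g 0.0 j6 0.18
pos [0.3696 0.1415 0.2572] shift cm [21.85 16.5  20.91] turn [-0.    -0.    -1.358] t 24.55 F [-0.1  0.7 -0.1] w 1.0 g 0.0 j6 0.18
```

apply_moves(
  moves=[
    [[0,0,-1.358],[21.85,16.5,8],-1],
    [[0,0,-1.358],[21.85,16.5,8],-1],
    [[0,0,-1.358],[21.85,16.5,8],-1],
    [[0,0,-1.358],[21.85,16.5,8],-1],
    [[0,0,-1.358],[21.85,16.5,8],-1],
    [[0,0,-1.358],[21.85,16.5,8],-1],
    [[0,0,-1.358],[21.85,16.5,8],-1],
    [[0,0,-1.358],[21.85,16.5,8],-1],
    [[0,0,-1.358],[21.85,16.5,10],-1],
    [[0,0,-1.358],[21.85,16.5,13],-1],
    [[0,0,-1.358],[21.85,16.5,13],-1],
    [[0,0,-1.358],[21.85,16.5,13],-1],
    [[0,0,-1.358],[21.85,16.5,13],-1],
  ],
)

```text
time: 25.85
tool_pos: [0.5354, 0.3605, 0.1291]
tool_rot: [0.001, 0.106, 0.994, 0.001]
contact_force: [0.6, 0.2, -0.0]
gripper_width: 1.0
grasp_force: 0.0
```

```bash
python3 -c "
from h import *
togo([.5345,.360,.048],np.radians(77.8))
f=manip.grab_frame('side')
for d in manip.spot_point(f,'rack_hole0')[:5]: print(cam2w(f,d['location']).round(4),round(d['score'],2))
"
```

```text
pos [0.5354 0.3605 0.1291] shift cm [ 0.09 -0.08  8.11] turn [ 0.002  0.002 -0.   ] t 25.85 F [ 0.6  0.2 -0. ] w 1.0 g 0.0 j6 -0.88
[5.806e-01 3.971e-01 1.000e-04] 0.8
[ 0.5557  0.307  -0.0029] 0.79
[ 0.4956  0.3167 -0.0019] 0.57
[5.175e-01 4.162e-01 5.000e-04] 0.57
```

Rack still in place. Descend and grasp.

apply_moves(
  moves=[
    [[0,0,0],[0,0,4],-1],
    [[0,0,0],[0,0,7],-1],
    [[0,0,0],[0,0,8],-1],
    [[0,0,0],[0,0,8],-1],
    [[0,0,0],[0,0,8],-1],
    [[0,0,0],[0,0,8],1],
    [[0,0,0],[0,0,8],1],
    [[0,0,0],[0,0,8],1],
    [[0,0,0],[0,0,8],1],
    [[0,0,0],[0,0,8],1],
    [[0,0,0],[0,0,8],1],
    [[0,0,0],[0,0,8],1],
    [[0,0,0],[0,0,8],1],
    [[0,0,0],[0,0,8],1],
    [[0,0,0],[0,0,8],1],
  ],
)

```text
time: 27.45
tool_pos: [0.5347, 0.36, 0.0477]
tool_rot: [0.0, 0.106, 0.994, -0.0]
contact_force: [-1.0, -2.2, 5.7]
gripper_width: 0.155
grasp_force: 60.0
```

```bash
python3 -c "
from h import *
togo([.5471,.0285,.24],np.radians(88.54))"
```

```text
pos [0.5347 0.36   0.0477] shift cm [ -8.22 -32.14 -19.23] turn [-0.     0.    -0.187] t 27.45 F [-1.  -2.2  5.7] w 0.155 g 60.02946138381958 j6 -0.88
```

apply_moves(
  moves=[
    [[0,0,0],[0,0,-3],1],
    [[0,0,0],[0,0,-7],1],
    [[0,0,0],[0,0,-12],1],
    [[0,0,0],[0,-2,-16],1],
    [[0,0,-0.05],[-1,-6,-17],1],
    [[0,0,-0.187],[-2.5,-11,-17],1],
    [[0,0,-0.187],[-4,-16,-17],1],
    [[0,0,-0.187],[-5.5,-21,-17],1],
    [[0,0,-0.187],[-7,-26,-17],1],
    [[0,0,-0.187],[-8,-30,-17],1],
    [[0,0,-0.187],[-8.22,-32.14,-16],1],
    [[0,0,-0.187],[-8.22,-32.14,-14],1],
    [[0,0,-0.187],[-8.22,-32.14,-14],1],
    [[0,0,-0.187],[-8.22,-32.14,-14],1],
    [[0,0,-0.187],[-8.22,-32.14,-14],1],
    [[0,0,-0.187],[-8.22,-32.14,-14],1],
  ],
)

```text
time: 29.05
tool_pos: [0.5474, 0.0292, 0.1882]
tool_rot: [0.001, 0.012, 1.0, 0.0]
contact_force: [-0.5, -0.5, -4.4]
gripper_width: 0.154
grasp_force: 59.8
```

```bash
python3 -c "
from h import *
togo([.5471,.0285,.125],np.radians(88.54))
for n in('top','side'):
    f=manip.grab_frame(n)
    save(f,'i_%s.png'%n,(195,160,340,270) if n=='top' else (205,140,320,240),5.5)
    for l in('rack','rack_hole0'):
      for d in manip.spot_point(f,l)[:5]: print(n,l,cam2w(f,d['location']).round(4),round(d['score'],2))
    c,s_=np.cos(np.radians(-1.46)),np.sin(np.radians(-1.46))
    T=np.array(manip.state()['tool_pos'])
    for x,y in((54,86),(54,-86),(-54,-86),(-54,86)):
        x/=1e3;y/=1e3; print('corner top',w2pix(f,[T[0]+c*x-s_*y,T[1]+s_*x+c*y,T[2]-.0477+.02]).round(1))
"
```

```text
pos [0.5474 0.0292 0.1882] shift cm [ 0.04 -0.07  6.32] turn [0.    0.002 0.001] t 29.05 F [-0.5 -0.5 -4.4] w 0.154 g 59.765912890434265 j6 -1.63
top rack [ 0.5497 -0.0874  0.0178] 0.74
top rack_hole0 [ 0.5166 -0.0141  0.1398] 0.95
top rack_hole0 [0.5183 0.0778 0.1388] 0.81
top rack_hole0 [ 0.5787 -0.0178  0.1394] 0.75
corner top [228.6 190.6]
corner top [303.8 190.5]
corner top [304.  237.9]
corner top [228.3 237.9]
side rack [0.5478 0.0325 0.1408] 0.57
side rack_hole0 [ 0.579  -0.0197  0.1398] 0.98
side rack_hole0 [0.5784 0.0701 0.1404] 0.94
side rack_hole0 [ 0.5158 -0.022   0.1396] 0.86
side rack_hole0 [0.5198 0.0832 0.143 ] 0.58
side rack_hole0 [ 0.7668 -0.2149 -0.001 ] 0.49
corner top [273.4 158.6]
corner top [281.7 185.9]
corner top [237.8 187.6]
corner top [235.  159.9]
```

View pics/i_top.png

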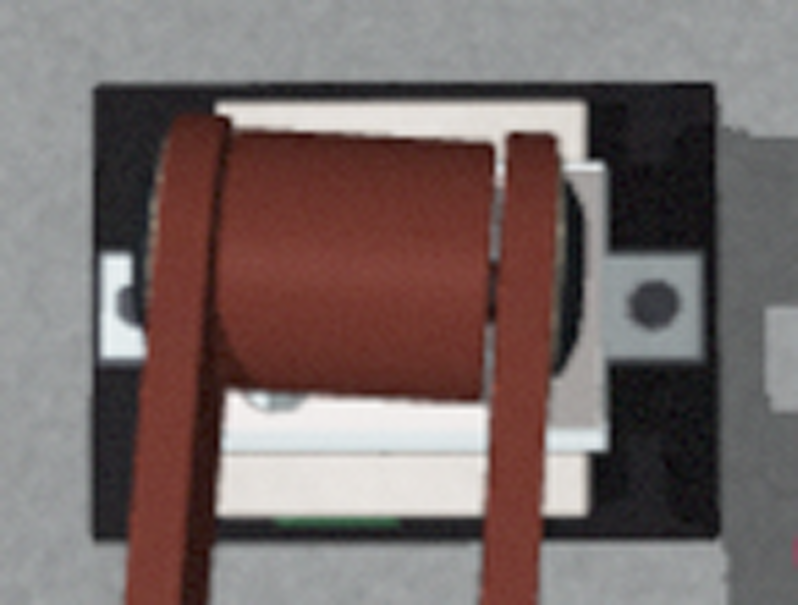

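View pics/i_side.png

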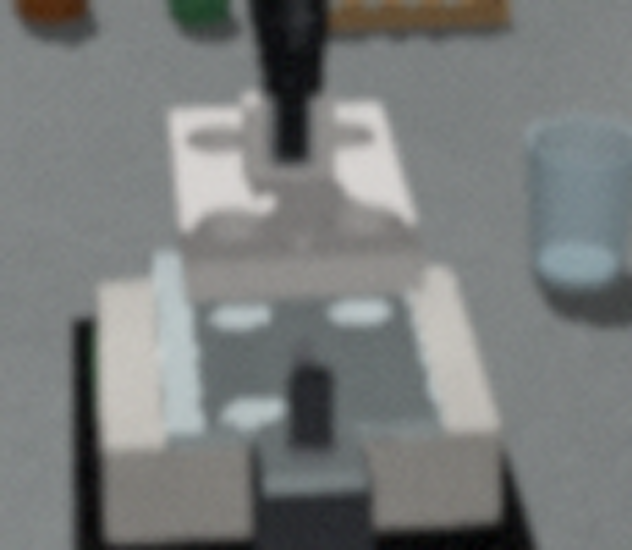

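The rack hangs square over the platform. Its side-view edges (238–281, row 186) and top-view right edge (305) match the prediction to within about 1 px. Lowering now.

apply_moves(
  moves=[
    [[0,0,0],[0,0,1],1],
    [[0,0,0],[0,0,2],1],
    [[0,0,0],[0,0,2.5],1],
    [[0,0,0],[0,0,3],1],
    [[0,0,0],[0,0,3.5],1],
    [[0,0,0],[0,0,4],1],
    [[0,0,0],[0,0,4],1],
    [[0,0,0],[0,0,4],1],
  ],
)

```text
time: 30.15
tool_pos: [0.547, 0.0285, 0.1473]
tool_rot: [-0.0, 0.013, 1.0, -0.0]
contact_force: [0.5, -0.3, -4.7]
gripper_width: 0.155
grasp_force: 59.9
```

apply_moves(
  moves=[
    [[0,0,0],[0,0,0.4],1],
    [[0,0,0],[0,0,0.8],1],
    [[0,0,0],[0,0,1.2],1],
    [[0,0,0],[0,0,1.4],1],
    [[0,0,0],[0,0,1.4],1],
  ],
)

```text
time: 30.65
tool_pos: [0.5465, 0.0285, 0.1326]
tool_rot: [-0.001, 0.013, 1.0, 0.0]
contact_force: [-0.2, 1.0, -4.2]
gripper_width: 0.152
grasp_force: 59.9
```

apply_moves(
  moves=[
    [[0,0,0],[0,0,0.3],1],
    [[0,0,0],[0,0,0.6],1],
    [[0,0,0],[0,0,0.9],1],
    [[0,0,0],[0,0,0.9],1],
    [[0,0,0],[0,0,0.9],1],
  ],
)

```text
time: 31.15
tool_pos: [0.5472, 0.0285, 0.1245]
tool_rot: [0.0, 0.013, 1.0, -0.0]
contact_force: [0.7, -1.0, -3.5]
gripper_width: 0.155
grasp_force: 60.1
```

apply_moves(
  moves=[
    [[0,0,0],[0,0,0.15],1],
    [[0,0,0],[0,0,0.3],1],
    [[0,0,0],[0,0,0.3],1],
    [[0,0,0],[0,0,0.3],1],
  ],
)

```text
time: 31.55
tool_pos: [0.548, 0.0284, 0.1243]
tool_rot: [0.001, 0.013, 1.0, -0.0]
contact_force: [-4.9, -0.4, 9.0]
gripper_width: 0.155
grasp_force: 62.1
```

apply_moves(
  moves=[
    [[0,0,0],[0,0,-0.1],0.2],
    [[0,0,0],[0,0,-0.2],0.2],
    [[0,0,0],[0,0,-0.2],0.2],
    [[0,0,0],[0,0,-0.2],0.2],
    [[0,0,0],[0,0,-0.2],0.2],
    [[0,0,0],[0,0,-3],0.2],
    [[0,0,0],[0,0,-7],0.2],
    [[0,0,0],[0,0,-11],0.2],
    [[0,0,0],[4,-4,-11],-0.4],
    [[0,0,0],[7,-8,-11],-0.4],
    [[0,0,0],[10,-12,-11],-0.4],
    [[0,0,0],[13,-16,-11],-0.4],
    [[0,0,0],[16,-20,-11],-0.4],
    [[0,0,0],[17.4,-24,-11],-0.4],
    [[0,0,0],[17.4,-25.8,-9],-0.4],
    [[0,0,0],[17.4,-25.8,-8],-0.4],
    [[0,0,0],[17.4,-25.8,-8],-0.4],
    [[0,0,0],[17.4,-25.8,-8],-0.4],
  ],
)

```text
time: 33.35
tool_pos: [0.3665, -0.224, 0.2011]
tool_rot: [-0.0, 0.012, 1.0, 0.0]
contact_force: [0.5, 0.2, -0.4]
gripper_width: 0.695
grasp_force: 0.0
```

```bash
cat > n.py <<'E'
from h import *
def obs(top=True):
    f=manip.grab_frame("top"); g=cv2.cvtColor(f["image"],cv2.COLOR_RGB2GRAY)
    out=[]
    for n in("top","side"):
        F=f if n=="top" else manip.grab_frame("side")
        for l in("vial0","rack","deck_mid","rack_hole0"):
            print(n,l,[(cam2w(F,d["location"]).round(4).tolist(),round(d["score"],2)) for d in manip.spot_point(F,l)[:6]])
    return f
f=obs(); save(f,"j.png",(195,160,425,310),3.4)
togo([.366,-.225,.05],np.radians(88.54))
E
python3 n.py
```

```text
top vial0 [([0.3628, -0.2265, 0.001], 0.67), ([0.4237, -0.1726, -0.0051], 0.67), ([0.5706, -0.1896, 0.0009], 0.6), ([0.4559, -0.3276, -0.0038], 0.58), ([0.4634, -0.2514, -0.0022], 0.55)]
top rack [([0.5452, 0.0297, 0.0728], 0.88)]
top deck_mid [([0.5468, 0.0284, 0.0747], 0.98)]
top rack_hole0 [([0.5187, 0.0781, 0.0748], 0.75), ([0.5774, -0.0174, 0.0755], 0.71), ([0.5803, 0.0749, 0.0747], 0.65), ([0.5181, -0.0153, 0.0744], 0.57)]
side vial0 [([0.4536, -0.3292, 0.0021], 0.94), ([0.4268, -0.1699, 0.0031], 0.86), ([0.5748, -0.1877, -0.0006], 0.72), ([0.3634, -0.226, 0.0012], 0.69), ([0.4636, -0.2528, -0.0014], 0.62), ([0.3606, -0.3108, 0.0012], 0.61)]
side rack [([0.5496, 0.0322, 0.0787], 0.83), ([0.5457, -0.0855, 0.0761], 0.63)]
side deck_mid []
side rack_hole0 [([0.5169, -0.0199, 0.0791], 0.95), ([0.587, 0.073, 0.076], 0.88), ([0.5775, -0.0174, 0.0755], 0.76), ([0.5204, 0.0782, 0.0782], 0.67)]
pos [ 0.3665 -0.2248  0.2015] shift cm [ 0.05 -0.02 15.15] turn [-0.  0.  0.] t 33.85 F [-0.1  0.2  0.4] w 0.704 g 0.0 j6 -2.27
```

View pics/j.png

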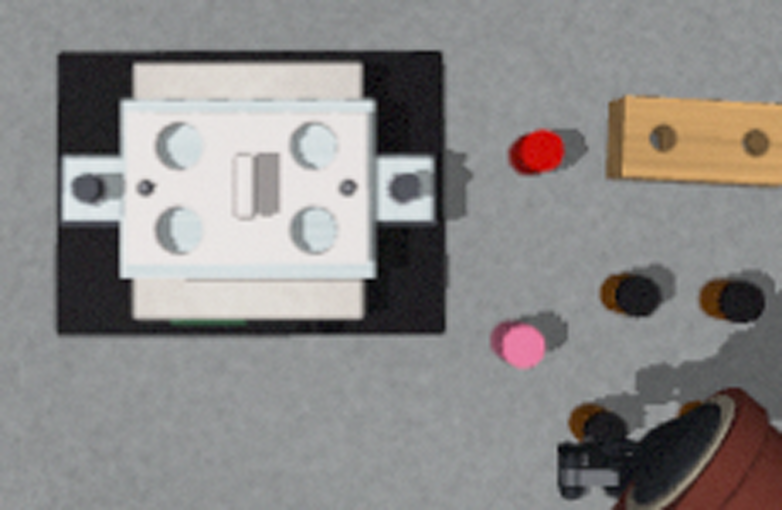

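The rack lies flat, with both dowels showing in its end holes at crop (146,187) and (347,187). Now the vials: I'll grip each along x, then along y, so it is centred on the tool.

apply_moves(
  moves=[
    [[0,0,1.57],[0.2,-0.1,5],-0.4],
    [[0,0,1.57],[0.2,-0.1,5],-0.4],
    [[0,0,1.57],[0.2,-0.1,5],-0.4],
    [[0,0,1.57],[0.2,-0.1,5],-0.4],
    [[0,0,1.57],[0.2,-0.1,5],-0.4],
    [[0,0,1.57],[0.2,-0.1,5],-0.4],
    [[0,0,1.57],[0.2,-0.1,5],-0.4],
    [[0,0,1.57],[0.2,-0.1,5],-0.4],
    [[0,0,1.57],[0.2,-0.1,5],-0.4],
    [[0,0,1.57],[0.2,-0.1,5],-0.4],
    [[0,0,1.57],[0.2,-0.1,5],-0.4],
    [[0,0,1.57],[0.2,-0.1,8],-0.4],
    [[0,0,1.57],[0.2,-0.1,12],-0.4],
    [[0,0,1.57],[0.2,-0.1,14.8],-0.4],
    [[0,0,1.57],[0.2,-0.1,14.8],-0.4],
    [[0,0,1.57],[0.2,-0.1,14.8],-0.4],
  ],
)

```text
time: 35.45
tool_pos: [0.3643, -0.2259, 0.0536]
tool_rot: [-0.0, 0.716, 0.698, -0.0]
contact_force: [1.5, 0.2, 0.9]
gripper_width: 0.702
grasp_force: 0.0
```

apply_moves(
  moves=[
    [[0,0,0],[0,0,0],1],
    [[0,0,0],[0,0,0],1],
    [[0,0,0],[0,0,0],1],
    [[0,0,0],[0,0,0],1],
    [[0,0,0],[0,0,0],1],
    [[0,0,0],[0,0,0],1],
    [[0,0,0],[0,0,0],1],
  ],
)

```text
time: 36.15
tool_pos: [0.3654, -0.2271, 0.0555]
tool_rot: [0.002, 0.716, 0.698, -0.0]
contact_force: [-1.8, -0.5, 6.9]
gripper_width: 0.361
grasp_force: 58.6
```

```bash
python3 -c "
from h import *
togo([.364,-.2255,.052],0.0255)"
```

```text
pos [ 0.3654 -0.2271  0.0555] shift cm [ 0.16 -0.15  0.35] turn [ 0.002  0.003 -0.05 ] t 36.15 F [-1.8 -0.5  6.9] w 0.361 g 58.55746328830719 j6 -0.7
```

apply_moves(
  moves=[
    [[0,0,0],[0,0,0],-0.4],
    [[0,0,0],[0,0,0],-0.4],
    [[0,0,0],[0,0,0],-0.4],
    [[0,0,0],[0,0,0],-0.4],
    [[0,0,-1.57],[0,0,0],-0.4],
    [[0,0,-1.57],[0,0,0],-0.4],
    [[0,0,-1.57],[0,0,0],-0.4],
    [[0,0,-1.57],[0,0,0],-0.4],
    [[0,0,-1.57],[0,0,0],-0.4],
    [[0,0,-1.57],[0,0,0],-0.4],
    [[0,0,-1.57],[0,0,0],-0.4],
    [[0,0,-1.57],[0,0,0],-0.4],
    [[0,0,-1.57],[0,0,0],-0.4],
    [[0,0,-1.57],[0,0,0],-0.4],
    [[0,0,-1.57],[0,0,0],-0.4],
    [[0,0,-1.57],[0,0,0],-0.4],
    [[0,0,-1.57],[0,0,0],-0.4],
  ],
)

```text
time: 37.85
tool_pos: [0.3642, -0.2258, 0.0532]
tool_rot: [-0.0, 0.014, 1.0, 0.0]
contact_force: [-0.4, -0.6, 0.5]
gripper_width: 0.702
grasp_force: 0.0
```

apply_moves(
  moves=[
    [[0,0,0],[0,0,0],1],
    [[0,0,0],[0,0,0],1],
    [[0,0,0],[0,0,0],1],
    [[0,0,0],[0,0,0],1],
    [[0,0,0],[0,0,0],1],
    [[0,0,0],[0,0,0],1],
    [[0,0,0],[0,0,0],1],
  ],
)

```text
time: 38.55
tool_pos: [0.3644, -0.226, 0.0535]
tool_rot: [0.0, 0.013, 1.0, -0.0]
contact_force: [-0.1, -0.6, 2.8]
gripper_width: 0.359
grasp_force: 59.1
```

```bash
python3 -c "
from h import *
togo([.5159,-.0186,.2],np.radians(88.54))"
```

```text
pos [ 0.3644 -0.226   0.0535] shift cm [-14.61  21.12 -14.66] turn [-0.  0. -0.] t 38.55 F [-0.1 -0.6  2.8] w 0.359 g 59.07094895839691 j6 -2.27
```

apply_moves(
  moves=[
    [[0,0,0],[0,0,-4],1],
    [[0,0,0],[0,0,-8],1],
    [[0,0,0],[0,0,-13],1],
    [[0,0,0],[-2,3,-14.6],1],
    [[0,0,0],[-5,7,-14.6],1],
    [[0,0,0],[-8,11,-14.6],1],
    [[0,0,0],[-11,15,-14.6],1],
    [[0,0,0],[-13,19,-14.6],1],
    [[0,0,0],[-14.6,21.1,-14.6],1],
    [[0,0,0],[-14.6,21.1,-12.5],1],
    [[0,0,0],[-14.6,21.1,-10.5],1],
    [[0,0,0],[-14.6,21.1,-10.5],1],
    [[0,0,0],[-14.6,21.1,-10.5],1],
    [[0,0,0],[-14.6,21.1,-10.5],1],
  ],
)

```text
time: 39.95
tool_pos: [0.5162, -0.019, 0.1594]
tool_rot: [0.001, 0.013, 1.0, -0.0]
contact_force: [0.1, -0.4, -0.3]
gripper_width: 0.363
grasp_force: 59.5
```

```bash
python3 -c "
from h import *
togo([.5159,-.0186,.1305],np.radians(88.54))
f=manip.grab_frame('side')
for l in('vial0','rack_hole0'): print(l,[(cam2w(f,d['location']).round(4).tolist(),round(d['score'],2)) for d in manip.spot_point(f,l)[:6]])"
```

```text
pos [ 0.5162 -0.019   0.1594] shift cm [0.04 0.04 2.89] turn [-0.     0.002 -0.001] t 39.95 F [ 0.1 -0.4 -0.3] w 0.363 g 59.52404022216797 j6 -1.73
vial0 [([0.4565, -0.3283, 0.0032], 0.92), ([0.4264, -0.1669, 0.0009], 0.68), ([0.5734, -0.1928, 0.0011], 0.67), ([0.3588, -0.3088, -0.0002], 0.63), ([0.4808, -0.2276, 0.0014], 0.58), ([0.515, -0.0217, 0.1074], 0.5)]
rack_hole0 [([0.519, -0.0226, 0.0757], 0.93), ([0.578, -0.0194, 0.076], 0.81), ([0.5214, 0.0805, 0.0767], 0.77), ([0.5821, 0.074, 0.0764], 0.74), ([0.4819, -0.2284, 0.0004], 0.31)]
```

apply_moves(
  moves=[
    [[0,0,0],[0,0,0.3],1],
    [[0,0,0],[0,0,0.6],1],
    [[0,0,0],[0,0,0.9],1],
    [[0,0,0],[0,0,1.2],1],
    [[0,0,0],[0,0,1.2],1],
    [[0,0,0],[0,0,1.2],1],
  ],
)

```text
time: 40.7
tool_pos: [0.516, -0.0193, 0.1475]
tool_rot: [0.0, 0.013, 1.0, -0.001]
contact_force: [-2.9, -1.0, 5.2]
gripper_width: 0.356
grasp_force: 60.7
```

apply_moves(
  moves=[
    [[0,0,0],[0.1,0,0],1],
    [[0,0,0],[0.1,0,0],1],
    [[0,0,0],[0.1,0,0.1],1],
    [[0,0,0],[0.1,0,0.2],1],
    [[0,0,0],[0.1,0,0.2],1],
  ],
)

```text
time: 41.2
tool_pos: [0.516, -0.0192, 0.1464]
tool_rot: [0.001, 0.013, 1.0, -0.001]
contact_force: [-0.8, -0.8, 7.3]
gripper_width: 0.361
grasp_force: 60.8
```

```bash
python3 -c "
from h import *
togo([.5159,-.0186,.1305]); print(np.round(manip.state()['ft_torque'],2))"
```

```text
pos [ 0.516  -0.0192  0.1464] shift cm [0.01 0.07 1.59] turn [0. 0. 0.] t 41.2 F [-0.8 -0.8  7.3] w 0.361 g 60.77292323112488 j6 -1.73
[-0.22  0.27 -0.04]
```

apply_moves(
  moves=[
    [[0,0,0],[0,0,-0.2],1],
    [[0,0,0],[-0.2,0.1,-0.2],1],
    [[0,0,0],[-0.2,0.1,-0.2],1],
    [[0,0,0],[-0.2,0.1,0.1],1],
    [[0,0,0],[-0.2,0.1,0.3],1],
    [[0,0,0],[-0.2,0.1,0.3],1],
  ],
)

```text
time: 41.8
tool_pos: [0.5161, -0.0177, 0.1404]
tool_rot: [-0.001, 0.013, 1.0, 0.0]
contact_force: [0.3, 0.2, -0.4]
gripper_width: 0.361
grasp_force: 59.6
```

```bash
python3 -c "
from h import *
togo([.5159,-.0186,.1305]); print(np.round(manip.state()['ft_torque'],2))"
```

```text
pos [ 0.5161 -0.0177  0.1404] shift cm [ 0.02 -0.09  0.99] turn [0. 0. 0.] t 41.8 F [ 0.3  0.2 -0.4] w 0.361 g 59.63855445384979 j6 -1.72
[ 0.   -0.    0.01]
```

It entered the hole. Continuing down.

apply_moves(
  moves=[
    [[0,0,0],[0,0,0.4],1],
    [[0,0,0],[0,0,0.8],1],
    [[0,0,0],[0,0,1.0],1],
    [[0,0,0],[0,0,1.0],1],
  ],
)

```text
time: 42.2
tool_pos: [0.5164, -0.0177, 0.1307]
tool_rot: [-0.0, 0.013, 1.0, 0.0]
contact_force: [-0.0, -0.1, -1.4]
gripper_width: 0.357
grasp_force: 59.6
```

apply_moves(
  moves=[
    [[0,0,0],[0,0,0.15],1],
    [[0,0,0],[0,0,0.15],-0.1],
    [[0,0,0],[0,0,0],-0.1],
    [[0,0,0],[0,0,0],-0.1],
    [[0,0,0],[0,0,0],-0.1],
    [[0,0,0],[0,0,-4],-0.1],
    [[0,0,0],[0,0,-8],-0.1],
    [[0,0,1.57],[2,-4,-8],-0.4],
    [[0,0,1.57],[4,-8,-8],-0.4],
    [[0,0,1.57],[6,-12,-8],-0.4],
    [[0,0,1.57],[8,-16,-8],-0.4],
    [[0,0,1.57],[10,-20,-8],-0.4],
    [[0,0,1.57],[12,-24,-8],-0.4],
    [[0,0,1.57],[14.6,-28,-6],-0.4],
    [[0,0,1.57],[14.6,-29.5,-4],-0.4],
    [[0,0,1.57],[14.6,-29.5,-3],-0.4],
    [[0,0,1.57],[14.6,-29.5,-3],-0.4],
    [[0,0,1.57],[14.6,-29.5,-3],-0.4],
    [[0,0,1.57],[14.6,-29.5,-3],-0.4],
    [[0,0,1.57],[14.6,-29.5,-3],-0.4],
  ],
)

```text
time: 44.2
tool_pos: [0.3632, -0.3089, 0.1615]
tool_rot: [0.0, 0.715, 0.699, -0.0]
contact_force: [0.1, 0.5, -0.0]
gripper_width: 0.697
grasp_force: 0.0
```

```bash
python3 -c "
from h import *
for n in('top','side'):
    f=manip.grab_frame(n)
    for l in('vial0','rack','rack_hole0'): print(n,l,[(cam2w(f,d['location']).round(4).tolist(),round(d['score'],2)) for d in manip.spot_point(f,l)[:7]])
togo([.363,-.309,.0535],0.0255)"
```

```text
top vial0 [([0.4838, -0.2289, -0.0029], 0.72), ([0.4253, -0.175, -0.0059], 0.67), ([0.3594, -0.3118, 0.0035], 0.56), ([0.5178, -0.0182, 0.0764], 0.55), ([0.453, -0.3313, -0.0038], 0.45)]
top rack [([0.5453, 0.0318, 0.0743], 0.73)]
top rack_hole0 [([0.518, -0.0176, 0.0775], 0.93), ([0.5161, -0.0167, 0.0763], 0.74), ([0.5741, -0.0174, 0.0753], 0.71), ([0.5153, 0.0769, 0.0692], 0.62), ([0.5799, 0.0737, 0.0771], 0.56)]
side vial0 [([0.5723, -0.1914, 0.0009], 0.88), ([0.4851, -0.2297, 0.0032], 0.85), ([0.4539, -0.3313, 0.0029], 0.77), ([0.426, -0.17, 0.0027], 0.77), ([0.7849, -0.0027, 0.0021], 0.74), ([0.3569, -0.312, -0.0005], 0.72), ([0.5166, -0.0181, 0.0773], 0.49)]
side rack [([0.5459, 0.0269, 0.077], 0.75)]
side rack_hole0 [([0.52, 0.0782, 0.0766], 0.97), ([0.5819, 0.0738, 0.078], 0.96), ([0.515, -0.0215, 0.0758], 0.86), ([0.5763, -0.0217, 0.077], 0.76), ([0.7399, 0.2252, 0.0026], 0.43)]
pos [ 0.3632 -0.3089  0.1614] shift cm [-1.000e-02 -2.000e-02  1.079e+01] turn [ 0.    0.   -0.05] t 44.6 F [ 0.4 -0.1 -0.2] w 0.698 g 0.0 j6 -0.84
```

Vial 1 is down in its hole (z 0.077). V2 is in place. V4 was knocked to (0.4845, -0.229).

apply_moves(
  moves=[
    [[0,0,0],[-0.1,-0.1,4],-0.4],
    [[0,0,0],[-0.1,-0.1,8],-0.4],
    [[0,0,0],[-0.1,-0.1,10.7],-0.4],
    [[0,0,0],[-0.1,-0.1,10.7],-0.4],
    [[0,0,0],[-0.1,-0.1,10.7],-0.4],
    [[0,0,0],[-0.1,-0.1,10.7],1],
    [[0,0,0],[-0.1,-0.1,10.7],1],
    [[0,0,0],[-0.1,-0.1,10.7],1],
    [[0,0,0],[-0.1,-0.1,10.7],1],
    [[0,0,0],[-0.1,-0.1,10.7],1],
    [[0,0,0],[-0.1,-0.1,10.7],1],
    [[0,0,0],[-0.1,-0.1,10.7],1],
  ],
)

```text
time: 45.8
tool_pos: [0.3632, -0.3113, 0.0567]
tool_rot: [0.002, 0.716, 0.698, -0.0]
contact_force: [-1.0, -0.4, 7.0]
gripper_width: 0.361
grasp_force: 59.0
```

apply_moves(
  moves=[
    [[0,0,0],[0,0,0],-0.4],
    [[0,0,0],[0,0,0],-0.4],
    [[0,0,0],[0,0,0],-0.4],
    [[0,0,0],[0,0,0],-0.4],
    [[0,0,-1.57],[0,0,0],-0.4],
    [[0,0,-1.57],[0,0,0],-0.4],
    [[0,0,-1.57],[0,0,0],-0.4],
    [[0,0,-1.57],[0,0,0],-0.4],
    [[0,0,-1.57],[0,0,0],-0.4],
    [[0,0,-1.57],[0,0,0],-0.4],
    [[0,0,-1.57],[0,0,0],-0.4],
    [[0,0,-1.57],[0,0,0],-0.4],
    [[0,0,-1.57],[0,0,0],-0.4],
    [[0,0,-1.57],[0,0,0],-0.4],
    [[0,0,-1.57],[0,0,0],-0.4],
    [[0,0,-1.57],[0,0,0],-0.4],
    [[0,0,-1.57],[0,0,0],-0.4],
  ],
)

```text
time: 47.5
tool_pos: [0.3621, -0.3097, 0.0542]
tool_rot: [-0.0, 0.014, 1.0, 0.0]
contact_force: [-0.3, -0.7, 0.3]
gripper_width: 0.697
grasp_force: 0.0
```

apply_moves(
  moves=[
    [[0,0,0],[0,0,0],1],
    [[0,0,0],[0,0,0],1],
    [[0,0,0],[0,0,0],1],
    [[0,0,0],[0,0,0],1],
    [[0,0,0],[0,0,0],1],
    [[0,0,0],[0,0,0],1],
    [[0,0,0],[0,0,0],1],
  ],
)

```text
time: 48.2
tool_pos: [0.3622, -0.3099, 0.0544]
tool_rot: [0.0, 0.013, 1.0, -0.0]
contact_force: [-0.2, -0.4, 2.1]
gripper_width: 0.36
grasp_force: 59.1
```

```bash
python3 -c "
from h import *
togo([.5189,.0783,.2],np.radians(88.54))"
```

```text
pos [ 0.3622 -0.3099  0.0544] shift cm [-14.67  39.21 -14.56] turn [-0.  0. -0.] t 48.2 F [-0.2 -0.4  2.1] w 0.36 g 59.072781801223755 j6 -2.41
```

apply_moves(
  moves=[
    [[0,0,0],[0,0,-4],1],
    [[0,0,0],[0,0,-8],1],
    [[0,0,0],[0,0,-13],1],
    [[0,0,0],[-1,3,-17],1],
    [[0,0,0],[-3,7.5,-17.5],1],
    [[0,0,0],[-4.5,12,-17.5],1],
    [[0,0,0],[-6,16.5,-17.5],1],
    [[0,0,0],[-8,21,-17.5],1],
    [[0,0,0],[-9.5,25.5,-17.5],1],
    [[0,0,0],[-11,30,-17.5],1],
    [[0,0,0],[-13,34.5,-17.5],1],
    [[0,0,0],[-14.5,38,-17.5],1],
    [[0,0,0],[-14.67,39.2,-16],1],
    [[0,0,0],[-14.67,39.2,-12.5],1],
    [[0,0,0],[-14.67,39.2,-10.5],1],
    [[0,0,0],[-14.67,39.2,-10.5],1],
    [[0,0,0],[-14.67,39.2,-10.5],1],
    [[0,0,0],[-14.67,39.2,-10.5],1],
  ],
)

```text
time: 50.0
tool_pos: [0.5197, 0.0778, 0.1608]
tool_rot: [0.001, 0.013, 1.0, -0.0]
contact_force: [-0.7, -0.4, 0.2]
gripper_width: 0.358
grasp_force: 59.7
```

```bash
python3 -c "
from h import *
togo([.519,.0783,.1315],np.radians(88.54))"
```

```text
pos [0.5197 0.0778 0.1608] shift cm [0.08 0.05 2.93] turn [-0.     0.002 -0.001] t 50.0 F [-0.7 -0.4  0.2] w 0.358 g 59.71855938434601 j6 -1.54
```

apply_moves(
  moves=[
    [[0,0,0],[0,0,0.3],1],
    [[0,0,0],[0,0,0.6],1],
    [[0,0,0],[0,0,0.9],1],
    [[0,0,0],[0,0,1.2],1],
    [[0,0,0],[0,0,1.3],1],
    [[0,0,0],[0,0,1.3],1],
  ],
)

```text
time: 50.6
tool_pos: [0.5187, 0.0783, 0.146]
tool_rot: [-0.0, 0.013, 1.0, -0.0]
contact_force: [0.7, -1.0, -0.6]
gripper_width: 0.359
grasp_force: 59.7
```

```bash
python3 -c "
from h import *
togo([.519,.0783,.1315],np.radians(88.54)); print(np.round(manip.state()['ft_torque'],2))"
```

```text
pos [0.5187 0.0783 0.146 ] shift cm [-0.03  0.01  1.45] turn [-0.    -0.001 -0.   ] t 50.6 F [ 0.7 -1.  -0.6] w 0.359 g 59.71874535083771 j6 -1.54
[-0.01  0.04  0.  ]
```

In first time. Lowering fully, then releasing.

apply_moves(
  moves=[
    [[0,0,0],[0,0,0.4],1],
    [[0,0,0],[0,0,0.8],1],
    [[0,0,0],[0,0,1.2],1],
    [[0,0,0],[0,0,1.5],1],
    [[0,0,0],[0,0,1.6],1],
    [[0,0,0],[0,0,1.6],1],
  ],
)

```text
time: 51.2
tool_pos: [0.5189, 0.0783, 0.1306]
tool_rot: [-0.0, 0.013, 1.0, 0.0]
contact_force: [-1.5, 0.4, 1.5]
gripper_width: 0.353
grasp_force: 59.8
```

apply_moves(
  moves=[
    [[0,0,0],[0,0,0],-0.1],
    [[0,0,0],[0,0,0],-0.1],
    [[0,0,0],[0,0,0],-0.1],
    [[0,0,0],[0,0,0],-0.1],
    [[0,0,0],[0,0,-4],-0.1],
    [[0,0,0],[0,0,-8],-0.1],
    [[0,0,1.57],[0,-3,-8],-0.4],
    [[0,0,1.57],[0.5,-8,-8],-0.4],
    [[0,0,1.57],[1,-13,-8],-0.4],
    [[0,0,1.57],[2,-18,-8],-0.4],
    [[0,0,1.57],[3,-23,-8],-0.4],
    [[0,0,1.57],[4,-28,-8],-0.4],
    [[0,0,1.57],[5,-33,-8],-0.4],
    [[0,0,1.57],[5.4,-38,-7],-0.4],
    [[0,0,1.57],[5.4,-41,-4],-0.4],
    [[0,0,1.57],[5.4,-41,-3],-0.4],
    [[0,0,1.57],[5.4,-41,-3],-0.4],
    [[0,0,1.57],[5.4,-41,-3],-0.4],
    [[0,0,1.57],[5.4,-41,-3],-0.4],
    [[0,0,1.57],[5.4,-41,-3],-0.4],
  ],
)

```text
time: 53.2
tool_pos: [0.4547, -0.3302, 0.1609]
tool_rot: [0.001, 0.715, 0.699, 0.0]
contact_force: [0.8, -0.3, -0.7]
gripper_width: 0.697
grasp_force: 0.0
```

```bash
cat > l.py <<'E'
from h import *
for n in('top','side'):
    f=manip.grab_frame(n)
    for l in('vial0','rack'): print(n,l,[(cam2w(f,d['location']).round(4).tolist(),round(d['score'],2)) for d in manip.spot_point(f,l)[:8]])
E
python3 l.py; python3 -c "
from h import *
togo([.4545,-.330,.0545],-0.0255)"
```

```text
top vial0 [([0.4826, -0.2286, -0.0002], 0.75), ([0.4257, -0.1679, -0.0063], 0.62), ([0.568, -0.1877, -0.0018], 0.58), ([0.5448, -0.0797, 0.0722], 0.57), ([0.5162, 0.0761, 0.077], 0.51), ([0.4567, -0.3296, -0.0024], 0.5), ([0.5164, -0.0214, 0.0734], 0.41)]
top rack [([0.5432, 0.0296, 0.0718], 0.57), ([0.5509, 0.1395, 0.0771], 0.26)]
side vial0 [([0.5716, -0.1916, 0.0009], 0.9), ([0.4823, -0.2307, -0.0022], 0.82), ([0.4541, -0.3297, 0.0014], 0.79), ([0.4251, -0.1667, 0.0009], 0.58), ([0.5173, -0.0189, 0.0744], 0.56)]
side rack [([0.5453, 0.0286, 0.0776], 0.66)]
pos [ 0.4545 -0.3301  0.1605] shift cm [ 0.02  0.   10.6 ] turn [0.    0.    0.001] t 53.5 F [-0.4 -0.1  0.3] w 0.702 g 0.0 j6 -0.74
```

apply_moves(
  moves=[
    [[0,0,0],[0,0.05,4],-0.4],
    [[0,0,0],[0,0.05,8],-0.4],
    [[0,0,0],[0,0.05,10.6],-0.4],
    [[0,0,0],[0,0.05,10.6],-0.4],
    [[0,0,0],[0,0.05,10.6],-0.4],
    [[0,0,0],[0,0.05,10.6],1],
    [[0,0,0],[0,0.05,10.6],1],
    [[0,0,0],[0,0.05,10.6],1],
    [[0,0,0],[0,0.05,10.6],1],
    [[0,0,0],[0,0.05,10.6],1],
    [[0,0,0],[0,0.05,10.6],1],
    [[0,0,0],[0,0.05,10.6],1],
  ],
)

```text
time: 54.7
tool_pos: [0.4561, -0.3315, 0.057]
tool_rot: [0.002, 0.716, 0.698, 0.0]
contact_force: [-1.2, -0.4, 5.8]
gripper_width: 0.358
grasp_force: 59.3
```

apply_moves(
  moves=[
    [[0,0,0],[0,0,0],-0.4],
    [[0,0,0],[0,0,0],-0.4],
    [[0,0,0],[0,0,0],-0.4],
    [[0,0,0],[0,0,0],-0.4],
    [[0,0,-1.57],[0,0,0],-0.4],
    [[0,0,-1.57],[0,0,0],-0.4],
    [[0,0,-1.57],[0,0,0],-0.4],
    [[0,0,-1.57],[0,0,0],-0.4],
    [[0,0,-1.57],[0,0,0],-0.4],
    [[0,0,-1.57],[0,0,0],-0.4],
    [[0,0,-1.57],[0,0,0],-0.4],
    [[0,0,-1.57],[0,0,0],-0.4],
    [[0,0,-1.57],[0,0,0],-0.4],
    [[0,0,-1.57],[0,0,0],-0.4],
    [[0,0,-1.57],[0,0,0],-0.4],
    [[0,0,-1.57],[0,0,0],-0.4],
    [[0,0,-1.57],[0,0,0],-0.4],
  ],
)

```text
time: 56.4
tool_pos: [0.4547, -0.3302, 0.0541]
tool_rot: [-0.0, 0.014, 1.0, 0.0]
contact_force: [-0.3, -0.4, -0.5]
gripper_width: 0.697
grasp_force: 0.0
```

apply_moves(
  moves=[
    [[0,0,0],[0,0,0],1],
    [[0,0,0],[0,0,0],1],
    [[0,0,0],[0,0,0],1],
    [[0,0,0],[0,0,0],1],
    [[0,0,0],[0,0,0],1],
    [[0,0,0],[0,0,0],1],
    [[0,0,0],[0,0,0],1],
  ],
)

```text
time: 57.1
tool_pos: [0.4549, -0.3303, 0.0544]
tool_rot: [0.0, 0.013, 1.0, -0.0]
contact_force: [-0.7, -0.7, 1.4]
gripper_width: 0.356
grasp_force: 59.0
```

```bash
python3 -c "
from h import *
togo([.5790,.0767,.2],np.radians(88.54))"
```

```text
pos [ 0.4549 -0.3303  0.0544] shift cm [-11.36  41.01 -14.56] turn [-0.  0. -0.] t 57.1 F [-0.7 -0.7  1.4] w 0.356 g 58.9591258764267 j6 -2.31
```

apply_moves(
  moves=[
    [[0,0,0],[0,0,-4],1],
    [[0,0,0],[0,0,-8],1],
    [[0,0,0],[0,0,-13],1],
    [[0,0,0],[-1,3,-17],1],
    [[0,0,0],[-2,7.5,-17.5],1],
    [[0,0,0],[-3.5,12,-17.5],1],
    [[0,0,0],[-5,16.5,-17.5],1],
    [[0,0,0],[-6,21,-17.5],1],
    [[0,0,0],[-7.5,25.5,-17.5],1],
    [[0,0,0],[-8.5,30,-17.5],1],
    [[0,0,0],[-9.5,34.5,-17.5],1],
    [[0,0,0],[-11,39,-17.5],1],
    [[0,0,0],[-11.36,41,-16],1],
    [[0,0,0],[-11.36,41,-12.5],1],
    [[0,0,0],[-11.36,41,-10.5],1],
    [[0,0,0],[-11.36,41,-10.5],1],
    [[0,0,0],[-11.36,41,-10.5],1],
    [[0,0,0],[-11.36,41,-10.2],1],
    [[0,0,0],[-11.36,41,-9.9],1],
    [[0,0,0],[-11.36,41,-9.6],1],
  ],
)

```text
time: 59.1
tool_pos: [0.5797, 0.0765, 0.1514]
tool_rot: [0.001, 0.013, 1.0, 0.0]
contact_force: [-0.1, -0.1, -0.6]
gripper_width: 0.359
grasp_force: 59.5
```

apply_moves(
  moves=[
    [[0,0,0],[0,0,0.3],1],
    [[0,0,0],[0,0,0.5],1],
    [[0,0,0],[0,0,0.5],1],
  ],
)

```text
time: 59.4
tool_pos: [0.5805, 0.077, 0.148]
tool_rot: [0.002, 0.013, 1.0, 0.0]
contact_force: [-1.3, 1.2, 7.2]
gripper_width: 0.36
grasp_force: 60.2
```

```bash
python3 -c "
from h import *
togo([.579,.0767,.1315],np.radians(88.54)); print(np.round(manip.state()['ft_torque'],2))"
```

```text
pos [0.5805 0.077  0.148 ] shift cm [ 0.15 -0.04  1.65] turn [ 0.001  0.004 -0.   ] t 59.4 F [-1.3  1.2  7.2] w 0.36 g 60.206753611564636 j6 -1.54
[ 0.25  0.22 -0.01]
```

apply_moves(
  moves=[
    [[0,0,0],[0,0,-0.3],1],
    [[0,0,0],[-0.1,-0.1,-0.3],1],
    [[0,0,0],[-0.1,-0.1,-0.3],1],
    [[0,0,0],[-0.1,-0.1,0],1],
    [[0,0,0],[-0.1,-0.1,0.2],1],
    [[0,0,0],[-0.1,-0.1,0.2],1],
  ],
)

```text
time: 60.0
tool_pos: [0.5816, 0.0765, 0.1466]
tool_rot: [0.002, 0.013, 1.0, 0.001]
contact_force: [-2.9, 3.9, 13.4]
gripper_width: 0.357
grasp_force: 60.9
```

```bash
python3 -c "
from h import *
togo([.579,.0767,.1315],np.radians(88.54)); print(np.round(manip.state()['ft_torque'],2))"
```

```text
pos [0.5816 0.0765 0.1466] shift cm [0.26 0.01 1.51] turn [ 0.002  0.004 -0.   ] t 60.0 F [-2.9  3.9 13.4] w 0.357 g 60.86173117160797 j6 -1.54
[ 0.7   0.55 -0.01]
```

apply_moves(
  moves=[
    [[0,0,0],[0,0,-0.6],1],
    [[0,0,0],[0,-0.1,-0.6],1],
    [[0,0,0],[0,-0.1,-0.6],1],
    [[0,0,0],[0,-0.1,-0.3],1],
    [[0,0,0],[0,-0.1,-0.1],1],
    [[0,0,0],[0,-0.1,-0.1],1],
  ],
)

```text
time: 60.6
tool_pos: [0.5817, 0.0751, 0.1473]
tool_rot: [0.002, 0.013, 1.0, 0.001]
contact_force: [-2.2, 2.8, 13.5]
gripper_width: 0.358
grasp_force: 61.3
```

```bash
python3 -c "
from h import *
togo([.579,.0767,.1315],np.radians(88.54)); print(np.round(manip.state()['ft_torque'],2))
f=manip.grab_frame('side'); save(f,'k.png',(205,140,320,240),6)
for l in('vial0','rack_hole0'): print(l,[(cam2w(f,d['location']).round(4).tolist(),round(d['score'],2)) for d in manip.spot_point(f,l)[:8]])"
```

```text
pos [0.5817 0.0751 0.1473] shift cm [0.28 0.15 1.58] turn [ 0.001  0.004 -0.001] t 60.6 F [-2.2  2.8 13.5] w 0.358 g 61.319162249565125 j6 -1.54
[ 0.51  0.24 -0.03]
vial0 [([0.4291, -0.1697, 0.001], 0.85), ([0.5749, -0.1899, -0.0], 0.8), ([0.4813, -0.2316, 0.0008], 0.78), ([0.5186, 0.0784, 0.0772], 0.69), ([0.5802, 0.0759, 0.0958], 0.69), ([0.5477, 0.0301, 0.0764], 0.64), ([0.5191, -0.0177, 0.0765], 0.52)]
rack_hole0 [([0.5751, -0.0213, 0.0764], 0.95), ([0.5144, -0.0237, 0.0788], 0.89), ([0.5855, 0.0732, 0.0735], 0.76), ([0.5194, 0.0782, 0.0786], 0.55), ([0.5491, 0.0283, 0.0746], 0.48)]
```

apply_moves(
  moves=[
    [[0,0,0],[0,0,-0.5],1],
    [[0,0,0],[0,-0.1,-0.5],1],
    [[0,0,0],[0,-0.1,-0.5],1],
    [[0,0,0],[0,-0.1,-0.3],1],
    [[0,0,0],[0,-0.1,-0.1],1],
    [[0,0,0],[0,-0.1,-0.1],1],
  ],
)

```text
time: 61.35
tool_pos: [0.5815, 0.0742, 0.1481]
tool_rot: [0.002, 0.013, 1.0, 0.001]
contact_force: [-2.1, 4.1, 14.7]
gripper_width: 0.359
grasp_force: 61.4
```

```bash
cat > c.py <<'E'
from h import *
togo([.579,.0767,.1315],np.radians(88.54)); s=manip.state(); t=s['ft_torque']; F=s['contact_force']; print(np.round(t,2),'COP',np.round([(-.14*F[0]-t[1])/F[2],(t[0]-.14*F[1])/F[2]],4))
E
python3 c.py
```

```text
pos [0.5815 0.0742 0.1481] shift cm [0.27 0.25 1.66] turn [ 0.001  0.004 -0.   ] t 61.35 F [-2.1  4.1 14.7] w 0.359 g 61.39183759689331 j6 -1.55
[ 0.52  0.22 -0.01] COP [ 0.0049 -0.004 ]
```

apply_moves(
  moves=[
    [[0,0,0],[0,0,-0.25],1],
    [[0,0,0],[0,0.05,-0.25],1],
    [[0,0,0],[0.05,0.05,-0.2],1],
    [[0,0,0],[0.1,0.05,-0.2],1],
    [[0,0,0],[0.1,0.1,-0.2],1],
    [[0,0,0],[0.05,0.1,-0.2],1],
    [[0,0,0],[0,0.1,-0.2],1],
    [[0,0,0],[-0.05,0.1,-0.2],1],
    [[0,0,0],[-0.05,0.15,-0.2],1],
    [[0,0,0],[0,0.15,-0.2],1],
    [[0,0,0],[0.05,0.15,-0.2],1],
    [[0,0,0],[0.1,0.15,-0.2],1],
    [[0,0,0],[0.1,0.15,-0.2],1],
  ],
)

```text
time: 62.65
tool_pos: [0.5805, 0.0746, 0.1488]
tool_rot: [0.002, 0.013, 1.0, -0.001]
contact_force: [1.1, 0.5, 9.5]
gripper_width: 0.364
grasp_force: 60.9
```

```bash
python3 c.py
```

```text
pos [0.5805 0.0746 0.1488] shift cm [0.16 0.21 1.73] turn [-0.001  0.004 -0.   ] t 62.65 F [1.1 0.5 9.5] w 0.364 g 60.892345905303955 j6 -1.54
[ 0.01 -0.31  0.06] COP [ 0.016  -0.0058]
```

apply_moves(
  moves=[
    [[0,0,0],[0.03,0.03,0],1],
    [[0,0,0],[0.05,0.05,0],1],
    [[0,0,0],[0.05,0.08,0],1],
    [[0,0,0],[0.05,0.08,0],1],
    [[0,0,0],[0.05,0.08,0],1],
  ],
)

```text
time: 63.15
tool_pos: [0.5802, 0.0749, 0.1489]
tool_rot: [0.002, 0.013, 1.0, -0.001]
contact_force: [2.2, -0.9, 8.8]
gripper_width: 0.358
grasp_force: 60.9
```

```bash
python3 c.py
```

```text
pos [0.5802 0.0749 0.1489] shift cm [0.13 0.18 1.73] turn [-0.002  0.005 -0.   ] t 63.15 F [ 2.2 -0.9  8.8] w 0.358 g 60.867100954055786 j6 -1.54
[-0.38 -0.44  0.  ] COP [ 0.015  -0.0284]
```

apply_moves(
  moves=[
    [[0,0,0],[0,0,-0.8],1],
    [[0,0,0],[0,0,-0.8],1],
    [[0,0,0],[0,0,-0.8],1],
    [[0,0,0],[0,0,-0.8],1],
    [[0,0,0],[0,0,-0.8],1],
    [[0,0,0],[0,0,-0.8],1],
  ],
)

```text
time: 63.75
tool_pos: [0.5781, 0.076, 0.1547]
tool_rot: [-0.001, 0.013, 1.0, -0.0]
contact_force: [-0.0, -1.0, -1.3]
gripper_width: 0.357
grasp_force: 59.8
```

```bash
python3 c.py
```

```text
pos [0.5781 0.076  0.1547] shift cm [-0.09  0.07  2.32] turn [-0.    -0.001 -0.   ] t 63.75 F [-0.  -1.  -1.3] w 0.357 g 59.837050437927246 j6 -1.54
[0.03 0.03 0.02] COP [ 0.0149 -0.1326]
```

```bash
cat > sil.py <<'E'
from h import *
f=manip.grab_frame('side'); T=np.array(manip.state()['tool_pos'])
b=w2pix(f,T-[0,0,.0545]); t=w2pix(f,T+[0,0,.0155]); print('pred bottom',b.round(1),'top',t.round(1))
for d in manip.silhouettes(f,'vial0'):
    m=d['pixels']; ys,xs=np.nonzero(m); c=np.array([xs.mean(),ys.mean()])
    if len(xs)<20 or ys.mean()>230: continue
    rows=[(int(y),xs[ys==y].min(),xs[ys==y].max()) for y in np.unique(ys)]
    mid=np.array([(r[0],(r[1]+r[2])/2) for r in rows[1:-1]])
    print(round(d['score'],2),len(xs),c.round(1),'rows',ys.min(),ys.max(),'slope px/px',np.polyfit(mid[:,0],mid[:,1],1)[0].round(3) if len(mid)>4 else None)
    if abs(c-(b+t)/2).max()<8: print(rows)
print('pred slope',(b[0]-t[0])/(b[1]-t[1]))
E
python3 sil.py
```

```text
pred bottom [266.2 183.8] top [266.3 160.8]
0.8 269 [246.9 194.7] rows 183 206 slope px/px 0.041
0.75 188 [244.  174.6] rows 167 183 slope px/px -0.059
0.57 78 [267.9 179.2] rows 174 185 slope px/px 0.324
[(174, np.int64(262), np.int64(262)), (175, np.int64(262), np.int64(271)), (176, np.int64(262), np.int64(271)), (177, np.int64(262), np.int64(272)), (178, np.int64(264), np.int64(272)), (179, np.int64(265), np.int64(272)), (180, np.int64(266), np.int64(272)), (181, np.int64(266), np.int64(272)), (182, np.int64(267), np.int64(271)), (183, np.int64(267), np.int64(271)), (184, np.int64(267), np.int64(271)), (185, np.int64(267), np.int64(270))]
pred slope -0.007289735835435496
```

apply_moves(
  moves=[
    [[0,0,0],[-0.1,0,0],1],
    [[0,0,0],[-0.1,0,0],1],
    [[0,0,0],[-0.1,0,0.2],1],
    [[0,0,0],[-0.1,0,0.4],1],
    [[0,0,0],[-0.1,0,0.6],1],
    [[0,0,0],[-0.1,0,0.7],1],
    [[0,0,0],[-0.1,0,0.7],1],
    [[0,0,0],[-0.1,0,0.7],1],
  ],
)

```text
time: 64.65
tool_pos: [0.58, 0.0761, 0.1492]
tool_rot: [0.001, 0.013, 1.0, 0.0]
contact_force: [-1.0, 0.1, 4.8]
gripper_width: 0.355
grasp_force: 60.3
```

```bash
python3 c.py
```

```text
pos [0.58   0.0761 0.1492] shift cm [0.1  0.06 1.77] turn [ 0.     0.001 -0.   ] t 64.65 F [-1.   0.1  4.8] w 0.355 g 60.27906596660614 j6 -1.54
[0.16 0.05 0.  ] COP [0.0181 0.0284]
```

apply_moves(
  moves=[
    [[0,0,0],[0,0,-4],1],
    [[0,0,0],[0,0,-8],1],
    [[0,0,0],[-1,5,-8],1],
    [[0,0,0],[-1,10,-8],1],
    [[0,0,0],[-1,15,-8],1],
    [[0,0,0],[-1,20,-8],1],
    [[0,0,0],[-1,24,-8],1],
    [[0,0,0],[-1,24,-8],1],
    [[0,0,0],[-1,24,-8],1],
    [[0,0,0],[-1,24,-8],1],
  ],
)

```text
time: 65.65
tool_pos: [0.5954, 0.3147, 0.2273]
tool_rot: [-0.001, 0.013, 1.0, -0.001]
contact_force: [-0.3, 0.3, -0.3]
gripper_width: 0.357
grasp_force: 60.0
```

```bash
python3 -c "
from h import *
a=[]
for i in range(4):
    f=manip.grab_frame('top'); a.append(f['image'].astype(float))
    print([(cam2w(f,d['location']).round(4).tolist(),round(d['score'],2)) for d in manip.spot_point(f,'rack_hole0')[:6]])
im=np.mean(a,0).astype(np.uint8); f['image']=im
np.savez('top2.npz',**{k:f[k] for k in('image','K','k1','rvec','tvec')})
save(f,'l.png',(228,185,308,245),9)
for n,p in(('h0',(.579,.0767)),('h1',(.5767,-.0193)),('h2',(.519,.0783)),('h3',(.5167,-.0177))): print(n,((w2pix(f,[*p,.097])-[228,185]+.5)*9-.5).round(1))
print(((w2pix(f,[.579+.017,.0767,.097])-[228,185]+.5)*9-.5).round(1))
"
```

```text
[([0.5188, -0.0182, 0.077], 0.89), ([0.579, 0.0718, 0.0778], 0.87), ([0.5777, -0.0198, 0.0783], 0.77)]
[([0.5193, 0.0759, 0.0737], 0.85), ([0.5172, -0.0177, 0.0739], 0.78), ([0.5809, 0.0741, 0.0788], 0.71), ([0.5807, -0.0182, 0.0723], 0.64)]
[([0.5758, -0.0179, 0.0751], 0.93), ([0.5787, 0.072, 0.0776], 0.85), ([0.5177, -0.0164, 0.0757], 0.83), ([0.516, 0.0766, 0.0736], 0.71), ([0.7625, -0.2118, -0.0028], 0.43)]
[([0.5784, 0.073, 0.0762], 0.85), ([0.5176, -0.0162, 0.0739], 0.73), ([0.542, -0.0818, 0.0654], 0.7), ([0.58, -0.0188, 0.0752], 0.57), ([0.5174, 0.075, 0.0738], 0.56), ([0.5438, 0.0301, 0.0743], 0.29)]
h0 [174.8 162.1]
h1 [531.2 161.2]
h2 [173.8 385. ]
h3 [531.3 384.4]
[173.4  99.2]
```

View pics/l.png

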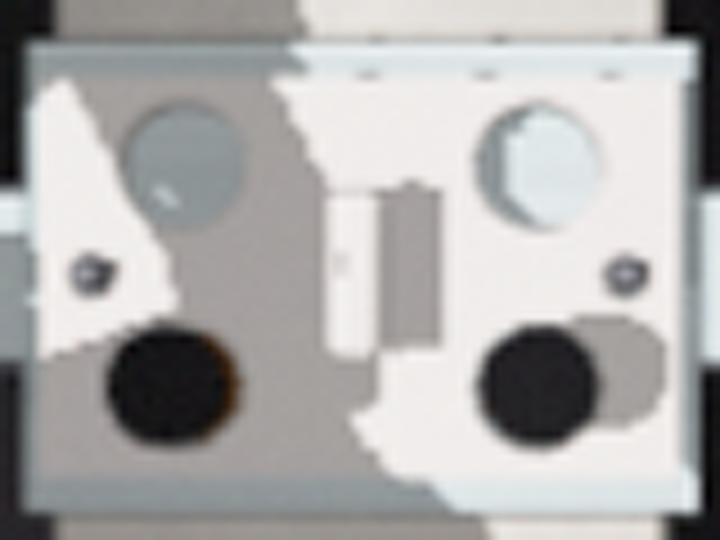

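The last picture shows h0's rim centre at about crop (183,166), some 2 mm toward -y and 1 mm toward -x of my assumed point. I'll go back and sweep there with only light contact.

apply_moves(
  moves=[
    [[0,0,0],[0,-5,0],1],
    [[0,0,0],[0,-10,0],1],
    [[0,0,0],[0.5,-15,0],1],
    [[0,0,0],[1,-20,0],1],
    [[0,0,0],[1.07,-24.18,0],1],
    [[0,0,0],[1.07,-24.18,3],1],
    [[0,0,0],[1.07,-24.18,6.5],1],
    [[0,0,0],[1.07,-24.18,7.3],1],
    [[0,0,0],[1.07,-24.18,7.3],1],
    [[0,0,0],[1.07,-24.18,7.3],1],
    [[0,0,0],[1.07,-24.18,7.6],1],
    [[0,0,0],[1.07,-24.18,7.9],1],
    [[0,0,0],[1.07,-24.18,7.9],1],
  ],
)

```text
time: 67.35
tool_pos: [0.5794, 0.0745, 0.1502]
tool_rot: [0.001, 0.013, 1.0, 0.0]
contact_force: [0.6, 0.4, 1.4]
gripper_width: 0.359
grasp_force: 60.0
```

apply_moves(
  moves=[
    [[0,0,0],[0,0.05,0],1],
    [[0,0,0],[0,0.1,0],1],
    [[0,0,0],[0,0.15,0],1],
    [[0,0,0],[0,0.2,0],1],
    [[0,0,0],[0,0.25,0],1],
    [[0,0,0],[-0.07,0.25,0],1],
    [[0,0,0],[-0.07,0.2,0],1],
    [[0,0,0],[-0.07,0.15,0],1],
    [[0,0,0],[-0.07,0.1,0],1],
    [[0,0,0],[-0.07,0.05,0],1],
    [[0,0,0],[-0.07,0,0],1],
    [[0,0,0],[-0.14,0,0],1],
    [[0,0,0],[-0.14,0.05,0],1],
    [[0,0,0],[-0.14,0.1,0],1],
    [[0,0,0],[-0.14,0.15,0],1],
    [[0,0,0],[-0.14,0.2,0],1],
    [[0,0,0],[-0.14,0.25,0],1],
  ],
)

```text
time: 69.05
tool_pos: [0.5799, 0.0758, 0.1491]
tool_rot: [-0.0, 0.013, 1.0, -0.001]
contact_force: [-1.2, -2.3, 4.5]
gripper_width: 0.359
grasp_force: 60.5
```

```bash
python3 c.py
```

```text
pos [0.5799 0.0758 0.1491] shift cm [0.1  0.09 1.76] turn [-0.002 -0.001 -0.   ] t 69.05 F [-1.2 -2.3  4.5] w 0.359 g 60.53354501724243 j6 -1.54
[-0.44  0.35 -0.02] COP [-0.0417 -0.0273]
```

apply_moves(
  moves=[
    [[0,0,0],[0,0,-0.3],1],
    [[0,0,0],[-0.1,0.05,-0.3],1],
    [[0,0,0],[-0.1,0.05,-0.3],1],
    [[0,0,0],[-0.1,0.05,0],1],
    [[0,0,0],[-0.1,0.05,0.1],1],
    [[0,0,0],[-0.1,0.05,0.1],1],
  ],
)

```text
time: 69.65
tool_pos: [0.5817, 0.0775, 0.1492]
tool_rot: [0.001, 0.013, 1.0, 0.0]
contact_force: [-0.6, 1.2, 4.6]
gripper_width: 0.353
grasp_force: 60.3
```

```bash
python3 c.py; python3 sil.py | head -8
```

```text
pos [0.5817 0.0775 0.1492] shift cm [ 0.27 -0.09  1.77] turn [ 0.001  0.001 -0.   ] t 69.65 F [-0.6  1.2  4.6] w 0.353 g 60.344833731651306 j6 -1.54
[0.27 0.12 0.  ] COP [-0.0081  0.0243]
pred bottom [267.3 185.3] top [267.5 162.4]
0.49 259 [247.6 194.1] rows 183 205 slope px/px 0.006
0.46 156 [244.7 175.1] rows 168 183 slope px/px -0.1
0.33 974 [259.5 199.9] rows 180 216 slope px/px 0.183
pred slope -0.008775903310282215
```

I suspect the earlier presses tilted or slid this vial in the grip, and shifted the rack within its dowel play. I'll set the vial on free bench, regrip it squarely, and re-measure the holes.

apply_moves(
  moves=[
    [[0,0,0],[0,0,-4],1],
    [[0,0,0],[0,0,-8],1],
    [[0,0,0],[5,1.6,-8],1],
    [[0,0,0],[10,3.2,-8],1],
    [[0,0,0],[15,4.8,-8],1],
    [[0,0,0],[20,6.4,-6],1],
    [[0,0,0],[20.8,6.8,-2],1],
    [[0,0,0],[20.8,6.8,3],1],
    [[0,0,0],[20.8,6.8,7],1],
    [[0,0,0],[20.8,6.8,9],1],
    [[0,0,0],[20.8,6.8,9.4],1],
    [[0,0,0],[20.8,6.8,9.4],1],
    [[0,0,0],[20.8,6.8,9.4],-0.4],
    [[0,0,0],[20.8,6.8,9.4],-0.4],
    [[0,0,0],[20.8,6.8,9.4],-0.4],
    [[0,0,0],[20.8,6.8,9.4],-0.4],
    [[0,0,0],[20.8,6.8,9.4],-0.4],
  ],
)

```text
time: 71.45
tool_pos: [0.3751, 0.1505, 0.0544]
tool_rot: [0.0, 0.013, 1.0, 0.0]
contact_force: [-0.2, 0.7, 0.0]
gripper_width: 0.703
grasp_force: 0.0
```

apply_moves(
  moves=[
    [[0,0,1.57],[0,0,0],-0.4],
    [[0,0,1.57],[0,0,0],-0.4],
    [[0,0,1.57],[0,0,0],-0.4],
    [[0,0,1.57],[0,0,0],-0.4],
    [[0,0,1.57],[0,0,0],-0.4],
    [[0,0,1.57],[0,0,0],-0.4],
    [[0,0,1.57],[0,0,0],-0.4],
    [[0,0,1.57],[0,0,0],-0.4],
    [[0,0,1.57],[0,0,0],-0.4],
    [[0,0,1.57],[0,0,0],-0.4],
    [[0,0,1.57],[0,0,0],-0.4],
    [[0,0,1.57],[0,0,0],1],
    [[0,0,1.57],[0,0,0],1],
    [[0,0,1.57],[0,0,0],1],
    [[0,0,1.57],[0,0,0],1],
    [[0,0,1.57],[0,0,0],1],
    [[0,0,1.57],[0,0,0],1],
    [[0,0,1.57],[0,0,0],1],
  ],
)

```text
time: 73.25
tool_pos: [0.3752, 0.1505, 0.0545]
tool_rot: [0.0, 0.716, 0.698, 0.0]
contact_force: [-0.8, 0.4, 2.5]
gripper_width: 0.359
grasp_force: 59.3
```

apply_moves(
  moves=[
    [[0,0,0],[0,0,0],-0.4],
    [[0,0,0],[0,0,0],-0.4],
    [[0,0,0],[0,0,0],-0.4],
    [[0,0,0],[0,0,0],-0.4],
    [[0,0,-1.57],[0,0,0],-0.4],
    [[0,0,-1.57],[0,0,0],-0.4],
    [[0,0,-1.57],[0,0,0],-0.4],
    [[0,0,-1.57],[0,0,0],-0.4],
    [[0,0,-1.57],[0,0,0],-0.4],
    [[0,0,-1.57],[0,0,0],-0.4],
    [[0,0,-1.57],[0,0,0],-0.4],
    [[0,0,-1.57],[0,0,0],-0.4],
    [[0,0,-1.57],[0,0,0],-0.4],
    [[0,0,-1.57],[0,0,0],-0.4],
    [[0,0,-1.57],[0,0,0],-0.4],
    [[0,0,-1.57],[0,0,0],-0.4],
    [[0,0,-1.57],[0,0,0],-0.4],
  ],
)

```text
time: 74.95
tool_pos: [0.375, 0.1505, 0.0542]
tool_rot: [-0.0, 0.014, 1.0, -0.0]
contact_force: [0.7, -0.2, -0.2]
gripper_width: 0.7
grasp_force: 0.0
```

apply_moves(
  moves=[
    [[0,0,0],[0,0,0],1],
    [[0,0,0],[0,0,0],1],
    [[0,0,0],[0,0,0],1],
    [[0,0,0],[0,0,0],1],
    [[0,0,0],[0,0,0],1],
    [[0,0,0],[0,0,0],1],
    [[0,0,0],[0,0,0],1],
  ],
)

```text
time: 75.65
tool_pos: [0.3751, 0.1505, 0.0545]
tool_rot: [0.0, 0.013, 1.0, 0.0]
contact_force: [0.4, 0.2, 2.6]
gripper_width: 0.358
grasp_force: 59.4
```

```bash
cat > holes.py <<'E'
from h import *
im=np.mean([ (f:=manip.grab_frame('top'))['image'].astype(float) for _ in range(4)],0); f['image']=im.astype(np.uint8)
g=cv2.cvtColor(f['image'],cv2.COLOR_RGB2GRAY); r=im[:,:,0]-im[:,:,2]   # white rack is warm, alu bluish
nom=dict(h0=(.5783,.0747),h1=(.5759,-.0213))
S=12
for n,(x,y) in nom.items():
    p=w2pix(f,[x,y,.097]); o=np.round(p).astype(int)-14
    c=r[o[1]:o[1]+29,o[0]:o[0]+29].astype(np.float32); c=cv2.resize(c,None,fx=S,fy=S,interpolation=cv2.INTER_CUBIC)
    R0=np.linalg.norm(w2pix(f,[x+.017,y,.097])-p)*S
    best=None; gx=cv2.GaussianBlur(c,(0,0),S*.6); a=np.linspace(0,2*np.pi,90,endpoint=False)
    s=lambda cx,cy,R:cv2.remap(gx,(cx+R*np.cos(a)).astype(np.float32)[None],(cy+R*np.sin(a)).astype(np.float32)[None],cv2.INTER_LINEAR).mean()
    c0=(p-o+.5)*S-.5
    for dx in np.arange(-20,20.5,1):
        for dy in np.arange(-20,20.5,1):
            v=s(c0[0]+dx,c0[1]+dy,R0*1.12)-s(c0[0]+dx,c0[1]+dy,R0*.88)
            if best is None or v>best[0]: best=(v,dx,dy)
    q=(np.array([c0[0]+best[1],c0[1]+best[2]])+.5)/S-.5+o
    print(n,best,ray(f,q,.097).round(4))
for q_ in ('rack_hole0','vial0'): print(q_,[(cam2w(f,d['location']).round(4).tolist(),round(d['score'],2)) for d in manip.spot_point(f,q_)[:8]])
E
python3 holes.py; python3 -c "
from h import *
togo([.5772,.0747,.2],np.radians(88.54))"
```

```text
h0 (np.float32(10.165802), np.float64(0.0), np.float64(3.0)) [0.5777 0.0747 0.097 ]
h1 (np.float32(10.637657), np.float64(-4.0), np.float64(6.0)) [ 0.5747 -0.0205  0.097 ]
rack_hole0 [([0.5155, 0.0748, 0.0746], 0.87), ([0.5776, -0.0177, 0.0754], 0.62), ([0.519, -0.0177, 0.0768], 0.61), ([0.5816, 0.0734, 0.0758], 0.61)]
vial0 [([0.5182, 0.0764, 0.0761], 0.73), ([0.4226, -0.1711, -0.0036], 0.69), ([0.4844, -0.2328, -0.0014], 0.67), ([0.5154, -0.0205, 0.0753], 0.62), ([0.5697, -0.1862, -0.0018], 0.61)]
pos [0.3751 0.1505 0.0545] shift cm [-20.4   -7.05 -14.55] turn [-0.  0. -0.] t 75.95 F [-0.5 -0.7  3.2] w 0.362 g 59.407086968421936 j6 -1.35
```

apply_moves(
  moves=[
    [[0,0,0],[0,0,-4],1],
    [[0,0,0],[0,0,-8],1],
    [[0,0,0],[0,0,-13],1],
    [[0,0,0],[-2,0,-17],1],
    [[0,0,0],[-6.5,-2,-17.5],1],
    [[0,0,0],[-11,-3.5,-17.5],1],
    [[0,0,0],[-15.5,-5,-17.5],1],
    [[0,0,0],[-19,-6.5,-17.5],1],
    [[0,0,0],[-20.47,-6.98,-16.5],1],
    [[0,0,0],[-20.47,-6.98,-13],1],
    [[0,0,0],[-20.47,-6.98,-10.3],1],
    [[0,0,0],[-20.47,-6.98,-10.3],1],
    [[0,0,0],[-20.47,-6.98,-10.3],1],
    [[0,0,0],[-20.47,-6.98,-10.1],1],
    [[0,0,0],[-20.47,-6.98,-9.8],1],
    [[0,0,0],[-20.47,-6.98,-9.5],1],
    [[0,0,0],[-20.47,-6.98,-9.4],1],
    [[0,0,0],[-20.47,-6.98,-9.4],1],
  ],
)

```text
time: 77.75
tool_pos: [0.5777, 0.0754, 0.1482]
tool_rot: [-0.0, 0.013, 1.0, -0.0]
contact_force: [0.7, -0.4, 0.2]
gripper_width: 0.363
grasp_force: 59.9
```

```bash
python3 c.py
```

```text
pos [0.5777 0.0754 0.1482] shift cm [-0.13  0.13  1.67] turn [-0. -0. -0.] t 77.75 F [ 0.7 -0.4  0.2] w 0.363 g 59.89401698112488 j6 -1.54
[-0.02 -0.03 -0.04] COP [-0.3441  0.1484]
```

It went in without force. I'll seat it, release, and go to V4.

apply_moves(
  moves=[
    [[0,0,0],[0,0,0.4],1],
    [[0,0,0],[0,0,0.8],1],
    [[0,0,0],[0,0,1.2],1],
    [[0,0,0],[0,0,1.6],1],
    [[0,0,0],[0,0,1.7],1],
    [[0,0,0],[0,0,1.7],1],
  ],
)

```text
time: 78.35
tool_pos: [0.5778, 0.0754, 0.1312]
tool_rot: [-0.0, 0.013, 1.0, -0.0]
contact_force: [-0.4, -0.4, -1.4]
gripper_width: 0.357
grasp_force: 60.0
```

apply_moves(
  moves=[
    [[0,0,0],[0,0,0],-0.1],
    [[0,0,0],[0,0,0],-0.1],
    [[0,0,0],[0,0,0],-0.1],
    [[0,0,0],[0,0,0],-0.1],
    [[0,0,0],[0,0,-4],-0.1],
    [[0,0,0],[0,0,-8],-0.1],
    [[0,0,1.57],[0,-4,-8],-0.4],
    [[0,0,1.57],[1,-9,-8],-0.4],
    [[0,0,1.57],[3,-14,-8],-0.4],
    [[0,0,1.57],[5,-19,-8],-0.4],
    [[0,0,1.57],[7,-24,-8],-0.4],
    [[0,0,1.57],[8.64,-28,-7],-0.4],
    [[0,0,1.57],[8.64,-30.8,-5],-0.4],
    [[0,0,1.57],[8.64,-30.8,-3],-0.4],
    [[0,0,1.57],[8.64,-30.8,-3],-0.4],
    [[0,0,1.57],[8.64,-30.8,-3],-0.4],
    [[0,0,1.57],[8.64,-30.8,-3],-0.4],
    [[0,0,1.57],[8.64,-30.8,-3],-0.4],
    [[0,0,1.57],[8.64,-30.8,-3],-0.4],
  ],
)

```text
time: 80.25
tool_pos: [0.4836, -0.2303, 0.1614]
tool_rot: [0.0, 0.715, 0.699, 0.0]
contact_force: [-0.5, -0.0, 0.1]
gripper_width: 0.7
grasp_force: 0.0
```

```bash
python3 l.py; python3 -c "
from h import *
togo([.4835,-.2305,.0545],-0.0255)"
```

```text
top vial0 [([0.5697, -0.1885, 0.0023], 0.76), ([0.5122, -0.0176, 0.0768], 0.66), ([0.5181, 0.0763, 0.0779], 0.65), ([0.4263, -0.1706, -0.0031], 0.55), ([0.4846, -0.2321, -0.0068], 0.5), ([0.5792, 0.0738, 0.0751], 0.44)]
top rack [([0.5147, -0.0172, 0.0801], 0.72), ([0.5458, 0.0303, 0.0718], 0.69)]
side vial0 [([0.5699, -0.189, 0.0015], 0.68), ([0.4833, -0.2297, 0.002], 0.65), ([0.4271, -0.1685, 0.0007], 0.58), ([0.5785, 0.0743, 0.0797], 0.51)]
side rack [([0.5466, 0.031, 0.0789], 0.57), ([0.4812, -0.2279, 0.0003], 0.45)]
pos [ 0.4835 -0.2302  0.1613] shift cm [-0.03 -0.   10.68] turn [0.    0.    0.001] t 80.55 F [ 0.4  0.1 -1. ] w 0.702 g 0.0 j6 -0.56
```

apply_moves(
  moves=[
    [[0,0,0],[-0.05,0,4],-0.4],
    [[0,0,0],[-0.05,0,8],-0.4],
    [[0,0,0],[-0.05,0,10.65],-0.4],
    [[0,0,0],[-0.05,0,10.65],-0.4],
    [[0,0,0],[-0.05,0,10.65],-0.4],
    [[0,0,0],[-0.05,0,10.65],1],
    [[0,0,0],[-0.05,0,10.65],1],
    [[0,0,0],[-0.05,0,10.65],1],
    [[0,0,0],[-0.05,0,10.65],1],
    [[0,0,0],[-0.05,0,10.65],1],
    [[0,0,0],[-0.05,0,10.65],1],
    [[0,0,0],[-0.05,0,10.65],1],
    [[0,0,0],[-0.05,0,10.65],-0.4],
    [[0,0,0],[-0.05,0,10.65],-0.4],
    [[0,0,0],[-0.05,0,10.65],-0.4],
    [[0,0,0],[-0.05,0,10.65],-0.4],
    [[0,0,0],[-0.05,0,10.65],-0.4],
  ],
)

```text
time: 82.25
tool_pos: [0.4834, -0.2306, 0.0546]
tool_rot: [-0.0, 0.716, 0.698, -0.0]
contact_force: [0.5, -0.1, 0.7]
gripper_width: 0.695
grasp_force: 0.0
```

apply_moves(
  moves=[
    [[0,0,0],[0,0,0],1],
    [[0,0,0],[0,0,0],1],
    [[0,0,0],[0,0,0],1],
    [[0,0,0],[0,0,0],1],
    [[0,0,0],[0,0,0],1],
    [[0,0,0],[0,0,0],1],
    [[0,0,0],[0,0,0],1],
  ],
)

```text
time: 82.95
tool_pos: [0.4835, -0.2308, 0.0549]
tool_rot: [0.0, 0.716, 0.698, 0.0]
contact_force: [-0.8, 0.2, 1.7]
gripper_width: 0.359
grasp_force: 59.3
```

apply_moves(
  moves=[
    [[0,0,0],[0,0,0],-0.4],
    [[0,0,0],[0,0,0],-0.4],
    [[0,0,0],[0,0,0],-0.4],
    [[0,0,0],[0,0,0],-0.4],
    [[0,0,-1.57],[0,0,0],-0.4],
    [[0,0,-1.57],[0,0,0],-0.4],
    [[0,0,-1.57],[0,0,0],-0.4],
    [[0,0,-1.57],[0,0,0],-0.4],
    [[0,0,-1.57],[0,0,0],-0.4],
    [[0,0,-1.57],[0,0,0],-0.4],
    [[0,0,-1.57],[0,0,0],-0.4],
    [[0,0,-1.57],[0,0,0],-0.4],
    [[0,0,-1.57],[0,0,0],-0.4],
    [[0,0,-1.57],[0,0,0],-0.4],
    [[0,0,-1.57],[0,0,0],-0.4],
    [[0,0,-1.57],[0,0,0],-0.4],
    [[0,0,-1.57],[0,0,0],-0.4],
  ],
)

```text
time: 84.65
tool_pos: [0.4835, -0.2308, 0.0548]
tool_rot: [0.0, 0.014, 1.0, -0.0]
contact_force: [0.6, -0.2, 0.6]
gripper_width: 0.7
grasp_force: 0.0
```

apply_moves(
  moves=[
    [[0,0,0],[0,0,0],1],
    [[0,0,0],[0,0,0],1],
    [[0,0,0],[0,0,0],1],
    [[0,0,0],[0,0,0],1],
    [[0,0,0],[0,0,0],1],
    [[0,0,0],[0,0,0],1],
    [[0,0,0],[0,0,0],1],
  ],
)

```text
time: 85.35
tool_pos: [0.4836, -0.2308, 0.055]
tool_rot: [0.0, 0.013, 1.0, -0.0]
contact_force: [0.2, 0.6, 1.1]
gripper_width: 0.36
grasp_force: 59.3
```

```bash
python3 holes.py | head -2; python3 -c "
from h import *
togo([.5757,-.0202,.2],np.radians(88.54))"
```

```text
h0 (np.float32(8.686212), np.float64(-20.0), np.float64(-13.0)) [0.581  0.0787 0.097 ]
h1 (np.float32(10.344254), np.float64(-3.0), np.float64(9.0)) [ 0.5741 -0.0206  0.097 ]
pos [ 0.4836 -0.2308  0.055 ] shift cm [ -8.66  21.29 -14.5 ] turn [-0.  0. -0.] t 85.65 F [-0.2 -1.   2.2] w 0.36 g 59.357407093048096 j6 -2.13
```

apply_moves(
  moves=[
    [[0,0,0],[0,0,-4],1],
    [[0,0,0],[0,0,-8],1],
    [[0,0,0],[0,0,-13],1],
    [[0,0,0],[-1,2,-17],1],
    [[0,0,0],[-3,6.5,-17.5],1],
    [[0,0,0],[-5,11,-17.5],1],
    [[0,0,0],[-7,15.5,-17.5],1],
    [[0,0,0],[-8.59,20,-17.5],1],
    [[0,0,0],[-8.59,21.29,-16.5],1],
    [[0,0,0],[-8.59,21.29,-13],1],
    [[0,0,0],[-8.59,21.29,-10.3],1],
    [[0,0,0],[-8.59,21.29,-10.3],1],
    [[0,0,0],[-8.59,21.29,-10.3],1],
    [[0,0,0],[-8.59,21.29,-10.1],1],
    [[0,0,0],[-8.59,21.29,-9.8],1],
    [[0,0,0],[-8.59,21.29,-9.5],1],
    [[0,0,0],[-8.59,21.29,-9.4],1],
    [[0,0,0],[-8.59,21.29,-9.4],1],
  ],
)

```text
time: 87.45
tool_pos: [0.5747, -0.0202, 0.1487]
tool_rot: [-0.0, 0.013, 1.0, 0.0]
contact_force: [-0.5, 0.2, -1.1]
gripper_width: 0.359
grasp_force: 59.9
```

```bash
python3 c.py
```

```text
pos [ 0.5747 -0.0202  0.1487] shift cm [-0.18  9.69  1.72] turn [ 0. -0. -0.] t 87.45 F [-0.5  0.2 -1.1] w 0.359 g 59.90490138530731 j6 -1.71
[-0.01 -0.05 -0.03] COP [-0.1159  0.0316]
```

In. I'll seat it, release, retreat and check.

apply_moves(
  moves=[
    [[0,0,0],[0,0,0.4],1],
    [[0,0,0],[0,0,0.8],1],
    [[0,0,0],[0,0,1.2],1],
    [[0,0,0],[0,0,1.6],1],
    [[0,0,0],[0,0,1.7],1],
    [[0,0,0],[0,0,1.7],1],
    [[0,0,0],[0,0,1.7],1],
  ],
)

```text
time: 88.15
tool_pos: [0.5748, -0.0202, 0.1318]
tool_rot: [-0.0, 0.013, 1.0, 0.0]
contact_force: [-0.2, -0.1, 0.2]
gripper_width: 0.358
grasp_force: 59.9
```

apply_moves(
  moves=[
    [[0,0,0],[0,0,0],-0.1],
    [[0,0,0],[0,0,0],-0.1],
    [[0,0,0],[0,0,0],-0.1],
    [[0,0,0],[0,0,0],-0.1],
    [[0,0,0],[0,0,-4],-0.1],
    [[0,0,0],[0,0,-8],-0.1],
    [[0,0,0],[4,-3,-11],-0.4],
    [[0,0,0],[8,-6,-13],-0.4],
    [[0,0,0],[12,-10,-13],-0.4],
    [[0,0,0],[16,-14,-13],-0.4],
    [[0,0,0],[19,-18,-13],-0.4],
    [[0,0,0],[19,-22,-13],-0.4],
    [[0,0,0],[19,-25,-13],-0.4],
    [[0,0,0],[19,-25,-13],-0.4],
    [[0,0,0],[19,-25,-13],-0.4],
  ],
)

```text
time: 89.65
tool_pos: [0.3781, -0.2657, 0.2617]
tool_rot: [-0.0, 0.014, 1.0, 0.0]
contact_force: [-0.3, 0.2, -0.1]
gripper_width: 0.703
grasp_force: 0.0
```

```bash
cat > fin.py <<'E'
from h import *
for k in range(2):
  for n in('top','side'):
    f=manip.grab_frame(n)
    for l in('vial0','rack','ear_hole0','drift0_shoulder'): print(n,l,[(cam2w(f,d['location']).round(4).tolist(),round(d['score'],2)) for d in manip.spot_point(f,l)[:8] if cam2w(f,d['location'])[1]>-.12])
f=manip.grab_frame('top'); g=cv2.cvtColor(f['image'],cv2.COLOR_RGB2GRAY)
for x,y in((.5165,-.0185),(.519,.0775),(.5778,.0754),(.5748,-.0202)):
    p=np.round(w2pix(f,[x,y,.147])).astype(int); m=(g[p[1]-10:p[1]+11,p[0]-10:p[0]+11]<50).astype(np.uint8)
    k,l,s,c=cv2.connectedComponentsWithStats(m); j=1+np.argmax(s[1:,4]); print('cap',ray(f,c[j]+p-10,.147).round(4),s[j])
print(manip.state()['time'],np.round(manip.state()['contact_force'],1))
E
python3 fin.py
```

```text
top vial0 [([0.5786, -0.0171, 0.0746], 0.74), ([0.5167, -0.0203, 0.0756], 0.7), ([0.578, 0.0781, 0.0759], 0.46)]
top rack [([0.5433, 0.0325, 0.0724], 0.63), ([0.5486, -0.0831, 0.0192], 0.51)]
top ear_hole0 [([0.545, -0.0819, 0.0739], 0.85), ([0.5457, 0.1411, 0.0804], 0.65), ([0.579, 0.0763, 0.0743], 0.48), ([0.7417, 0.2249, -0.0014], 0.42)]
top drift0_shoulder [([0.548, 0.1407, 0.0721], 0.61)]
side vial0 [([0.5151, -0.0174, 0.0762], 0.77), ([0.5751, -0.0211, 0.0761], 0.72), ([0.5765, 0.0754, 0.0815], 0.69), ([0.5174, 0.0769, 0.0743], 0.59), ([0.5537, 0.0304, 0.0003], 0.34)]
side rack [([0.5452, 0.0289, 0.0788], 0.82)]
side ear_hole0 [([0.5441, -0.0811, 0.072], 0.94)]
side drift0_shoulder []
top vial0 [([0.5761, -0.0209, 0.0748], 0.74), ([0.5183, 0.076, 0.0806], 0.51), ([0.5166, -0.019, 0.0737], 0.49), ([0.5804, 0.0798, 0.0758], 0.45)]
top rack [([0.5419, 0.0308, 0.0735], 0.65)]
top ear_hole0 [([0.547, -0.0804, 0.0729], 0.9), ([0.5452, 0.1418, 0.0766], 0.62)]
top drift0_shoulder [([0.5504, 0.1384, 0.0733], 0.56)]
side vial0 [([0.576, -0.0206, 0.0781], 0.68), ([0.5804, 0.0763, 0.0787], 0.67), ([0.5159, -0.0142, 0.0775], 0.48), ([0.5819, 0.0703, 0.0749], 0.38)]
side rack [([0.5453, 0.0317, 0.0771], 0.89)]
side ear_hole0 [([0.5425, -0.0836, 0.0742], 0.82)]
side drift0_shoulder [([0.5523, 0.1408, 0.0787], 0.5)]
cap [ 0.5155 -0.0191  0.147 ] [  5   5  12  12 116]
cap [0.5176 0.0754 0.147 ] [  4   5  14  12 129]
cap [0.5763 0.0731 0.147 ] [  5   4  13  13 131]
cap [ 0.5726 -0.0206  0.147 ] [  5   5  12  13 126]
90.7 [ 0.6 -0.1  0.7]
```

```bash
python3 -c "
from plant import manip
print(manip.job_done())"
```

```text
the job is handed in; nothing more can be done
None
```

I handed the job in at about 91 s of the 210 s limit: both drifts are home, the rack sits on the dowels and all four vials stand in its holes by my last check, though the hand-in returned no verdict.

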